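# Screw down a spindle stand and load it with spacers by size

## Robot

A 7-joint arm with a two-finger parallel gripper is mounted at the origin on the work surface. World frame = base frame: x ahead of the robot, y to its left, z up, the work surface at z = 0. Lengths are in m, angles in rad, forces in N, time in s.
With the tool pointing down it reaches from about 0.4 to 0.85 m from the base axis. Payload 4.5 kg.
Tool frame: the origin (TCP) lies at the very end of the fingers, on their centre line; the grasp point (between the pads) lies 19 mm behind it; z points along the fingers, y is the line along which they close (so a half turn about z gives the same grasp; the last joint's range is limited). The gripper opens to 88 mm and grips with 3 to 60 N. Pads are 18 mm wide; open, the fingers measure 123 mm over their backs; the gripper's body (75 mm by 187 mm) begins 45 mm behind the grasp point.
Start: joints at [-1.171, 0.689, -0.195, 1.565, 0.157, 0.902, -0.215], TCP at [0.224, 0.584, 0.239] pointing down, gripper open.
Joint ranges: [-3.01, 3.01], [-0.46, 2.08], [-1.47, 1.51], [0.13, 2.56], [-1, 4.14], [0.04, 2.09], [-2.66, 2.66]. Speed limits (rad/s): [2.57, 2.57, 3.14, 3.14, 3.14, 3.14, 3.14].

## Interface

Orientations are given as a unit quaternion [x, y, z, w].
In Python, from plant import r, optics gives the robot as it stands.
- The arm moves only by the tool servo_tool, never from a script. Its arguments are lists of equal length, an entry for each row: "translation": the shift along the tool's x, y, z in m, a list of three; "turn": the turn, a rotation vector about the tool's x, y, z in rad, a list of three. In form: {"translation": [[dx, dy, dz], ...], "turn": [[rx, ry, rz], ...]}. A call has 1 to 10 rows; each row shifts and turns the commanded pose from where the row before left it, along the tool's axes as they then stand; what a row does not reach is not made up. A row lasts 1/8 s, in which the tool goes at most 62.5 mm and 10.7 degrees, less where a joint would pass 70% of its speed; a pose out of reach is approached as far as the arm can. A call is refused whole if a number of a shift passes 0.0625 or a number of a turn 0.188, either way. A call with a gripper value outside its range is refused whole. "grip" is the opening, from 0 (shut) to 1 (fully open), set as the call begins (left out, the last holds). The fingers move at their own pace and stop on an object; "grip_force" is the grip in N (left out, the last holds). Time passes only in rows, so rows that do not move let the fingers close. It gives the time, the measured TCP pose, the force, the opening and the grip force at its end, in the units of the state.
- r.get_state(): the state, without advancing time (a new reading comes with each control period).
- optics.snapshot(name): name is "scene" or "top" or "wrist"; returns a dict with "img" (420x560x3 uint8, red, green, blue), "z_map" (420x560 float32, m along the optical axis (not along the pixel's ray), 0 where there is no reading), "mtx" (3x3 intrinsics, pixels), "R" (3x3) and "t" (3): a world point X has camera coordinates R X + t. Camera axes: x right, y down, z forward; pixel columns grow to the right and rows downward; lengths in m; the calibration is good to about 2 mm. A picture is of the moment at which its call begins.
- r.finish_job(): hands the job in; it is judged then, once.
The state is a dict: "clock": time; "q": joint angles; "qd": joint speeds; "joint_torque": joint torques, N m; "tool_pos": TCP position; "eef_rot": TCP orientation; "contact_force": force on the tool from outside, world axes, zero at the start; "moment": the same for the moment, N m; "opening": opening from 0.0 (shut) to 1.0 (fully open); "finger_force": force on a finger pad.
Only numpy, scipy, OpenCV 4.12 (cv2) and the standard library are available. Lean on these libraries where they do the work, as an engineer would, in place of code of your own. Each camera call takes 0.05 s, during which the arm holds its last target. There are 200 camera calls.

## Task

Set up the spindle stand: with the square-socket driver held upright and square on the head, start each of the two foot screws with a good quarter turn clockwise, and only after both are started thread all the loose spacer rings on the bench onto the spindle, the largest at the bottom and each next one smaller. Stand the driver back upright in its holder by the end, and leave the tin, spanner and micrometer where they are.

Things in the scene. Friction and masses are not known exactly. Their poses are not given: they have to be found in the camera images.
- stand: Spindle stand fixed to the bench: green foot plate 80 (its x) x 190 (its y) x 12 mm; in its middle a steel shoulder 72 mm across, top 28 mm above the bench, and on it a vertical spindle 22 mm in diameter, its chamfered top 110 mm above the bench. A foot screw stands 65 mm to either side along the plate's y. Origin: centre of the underside, on the spindle axis; z up.
- spindle_seat (a point): Point on the spindle's axis at the shoulder's top face (28 mm above the bench), where the lowest spacer rests. z up.
- screw_l_head (a point): Tip of the vertical foot screw on the stand's +y side, on its axis, about 37 mm above the bench. The steel head is an 18 mm square 14 mm tall, flats along this point's x and y (turns with the screw), topped by a 6 mm tall cone (18 to 8 mm across) that ends here; the head's underside is about 17 mm, the plate 12 mm above the bench.
- screw_l (a joint): Turn of that screw in rad, growing clockwise seen from above (to the right, tightening). It stands finger-loose at 0 to 0.3 at the start and comes to a hard stop at 3.0. It rubs with 0.15 N m, stays where it is left and sinks 1.3 mm per rad.
- screw_r_head (a point): Tip of the vertical foot screw on the stand's -y side, on its axis, about 37 mm above the bench. The steel head is an 18 mm square 14 mm tall, flats along this point's x and y (turns with the screw), topped by a 6 mm tall cone (18 to 8 mm across) that ends here; the head's underside is about 17 mm, the plate 12 mm above the bench.
- screw_r (a joint): Turn of that screw in rad, growing clockwise seen from above (to the right, tightening). It stands finger-loose at 0 to 0.3 at the start and comes to a hard stop at 3.0. It rubs with 0.15 N m, stays where it is left and sinks 1.3 mm per rad.
- driver: Square-socket driver, 150 mm tall, 0.3 kg, upright in its holder, socket down. Steel socket outside 31 x 31 mm, 30 mm tall, recess 21 x 21 mm, 24 mm deep; shank 14 mm across; black square handle 28 x 28 mm from 80 to 150 mm up, faces parallel to the socket's. Origin: centre of the socket's lower rim; z up the handle, x, y square to the faces. Fits any of four ways, with 10 degrees of play.
- driver_mouth (a point): Centre of the driver's socket mouth (same point as the driver's origin).
- holder: Green open square box fixed to the bench, 54 x 54 mm outside, 44 x 44 mm inside, 30 mm tall, floor 5 mm thick: the driver's place. Origin: centre of the underside; x and y along its sides.
- spacer_38: Plain steel spacer ring, outside diameter 38 mm, 22 mm tall, bore 27 mm, lying flat on the bench at the start (may be absent). Origin: centre of one end face (the underside at the start), on the ring's axis; z is the ring's axis, up at the start.
- spacer_46: Plain steel spacer ring, outside diameter 46 mm, 22 mm tall, bore 27 mm, lying flat on the bench at the start (may be absent). Origin: centre of one end face (the underside at the start), on the ring's axis; z is the ring's axis, up at the start.
- spacer_54: Plain steel spacer ring, outside diameter 54 mm, 22 mm tall, bore 27 mm, lying flat on the bench at the start (may be absent). Origin: centre of one end face (the underside at the start), on the ring's axis; z is the ring's axis, up at the start.
- spacer_62: Plain steel spacer ring, outside diameter 62 mm, 22 mm tall, bore 27 mm, lying flat on the bench at the start (may be absent). Origin: centre of one end face (the underside at the start), on the ring's axis; z is the ring's axis, up at the start.
- spacer_70: Plain steel spacer ring, outside diameter 70 mm, 22 mm tall, bore 27 mm, lying flat on the bench at the start (may be absent). Origin: centre of one end face (the underside at the start), on the ring's axis; z is the ring's axis, up at the start.
- steel_rule: Flat aluminium rule 200 x 26 x 4 mm lying among the spacers; not needed. Origin: centre of its underside, x along it.
- spanner: Steel spanner 180 mm long, 8 mm thick, lying flat behind the stand; not needed. Origin: mid-length at the underside.
- oil_tin: Dark round tin, diameter 90 mm, 110 mm tall, standing; not needed. Origin: centre of its underside.
- micrometer: Micrometer lying flat, about 170 mm long with a C-shaped frame, 18 mm thick; not needed. Origin: middle of its barrel at the underside, x along it.
Not all that is in view belongs to the job. What is shaped like the spacer_46 but black or purple is not meant.

How it is judged:
By the outcome, as a careful person would: the job done as asked, in the order asked, and still so for the second after the job is handed in, with the robot touching nothing.
Of spacer_38, spacer_46, spacer_54, spacer_62, spacer_70 only 3 to 4 are there at a start; the rules pass over those that are not, and their reading is None.
At some moment in a run one of spacer_38, spacer_46, spacer_54, spacer_62, spacer_70 may be knocked a few centimetres aside while the robot is not near it.
It also fails if it takes over 208 s, if anything falls off the work surface, if the arm or the gripper's body presses on something with over 40 N, if the wrist force passes 120 N, or if a joint passes its speed limit or range.

## Working session

There is one attempt and no reset: what is moved stays moved. The work goes in short steps, Python scripts to look and compute and a tool call to move; the robot and the scene stay as the last step left them, time stands still between calls to the robot, and variables do not carry over. Pictures are saved under pics/ and viewed, at most 14 in all, crops included, and the job is handed in when it is done.

Besides the shell and the picture viewer there is one more tool, called after "Call:" by a JSON object that holds its "api" and its "payload". servo_tool: Moves the arm, as the interface text tells. Its arguments: {"type":"object","properties":{"translation":{"type":"array"},"turn":{"type":"array"},"grip":{"type":"number"},"grip_force":{"type":"number"}},"required":["translation","turn"]}

```bash
ls; mkdir -p pics
cat > h.py <<'E'
import numpy as np, cv2
from plant import r, optics
from scipy.spatial.transform import Rotation as Ro
def snap(n,save=None):
    s=optics.snapshot(n)
    if save: cv2.imwrite('pics/'+save+'.png',cv2.cvtColor(s['img'],cv2.COLOR_RGB2BGR))
    return s
def cloud(s):
    z=s['z_map'];h,w=z.shape;u,v=np.meshgrid(np.arange(w),np.arange(h))
    K=s['mtx'];c=np.stack([(u-K[0,2])/K[0,0]*z,(v-K[1,2])/K[1,1]*z,z],-1)
    P=(c-s['t'])@s['R'];P[z<=0]=np.nan;return P
def ray(s,u,v,h):
    d=np.linalg.inv(s['mtx'])@[u,v,1.]@s['R'];o=-s['R'].T@s['t'];return o+d*(h-o[2])/d[2]
def proj(s,X):
    c=s['mtx']@(s['R']@np.asarray(X,float)+s['t']);return c[:2]/c[2]
E
python3 - <<'E'
from h import *
for n in('scene','top','wrist'):
    s=snap(n,n+'0');print(n,s['mtx'].round(1).tolist(),(-s['R'].T@s['t']).round(3),s['R'].round(2).tolist())
print(r.get_state())
E
```

```text
pics
scene [[420.4, 0.0, 274.7], [0.0, 420.4, 210.9], [0.0, 0.0, 1.0]] [1.104 0.516 0.648] [[-0.66, 0.75, 0.01], [0.46, 0.41, -0.79], [-0.59, -0.52, -0.62]]
top [[415.5, 0.0, 280.8], [0.0, 415.5, 204.1], [0.0, 0.0, 1.0]] [ 0.378 -0.003  0.997] [[0.02, -1.0, -0.01], [-0.99, -0.02, -0.16], [0.16, 0.02, -0.99]]
wrist [[348.2, 0.0, 280.9], [0.0, 348.2, 209.9], [0.0, 0.0, 1.0]] [0.16  0.607 0.384] [[0.36, 0.93, -0.0], [0.9, -0.34, 0.27], [0.25, -0.1, -0.96]]
{'clock': 0.15, 'q': array([-1.17118267,  0.68977254, -0.19452678,  1.56605971,  0.15727046,
        0.90251372, -0.21508895]), 'qd': array([ 9.65604578e-04, -1.41426843e-03,  2.33902587e-04, -4.24403713e-03,
       -8.59040591e-04, -4.52684148e-05, -6.41235783e-04]), 'joint_torque': array([-1.79890147e-03, -5.27857590e+01, -1.26866944e+00, -1.53584307e+01,
       -5.25017199e-02,  3.94766161e-03,  9.85567476e-05]), 'tool_pos': array([0.22342891, 0.58320124, 0.23811808]), 'eef_rot': array([ 1.81863061e-01,  9.83323629e-01, -6.78553534e-04, -8.45462538e-05]), 'contact_force': array([ 0.10731594,  0.44499894, -0.53941931]), 'moment': array([-0.01213754, -0.0205747 ,  0.00385655]), 'finger_force': 0.0, 'opening': 0.9975153607358336}
```

View pics/top0.png

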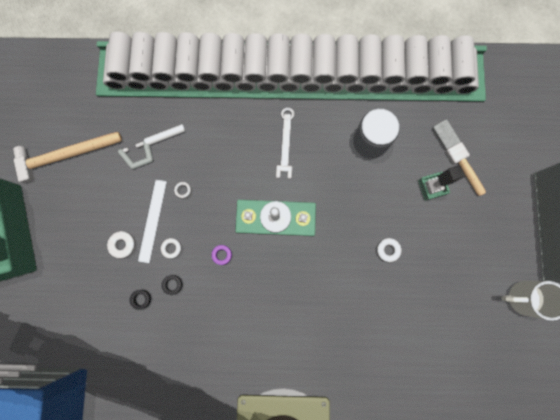

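View pics/scene0.png

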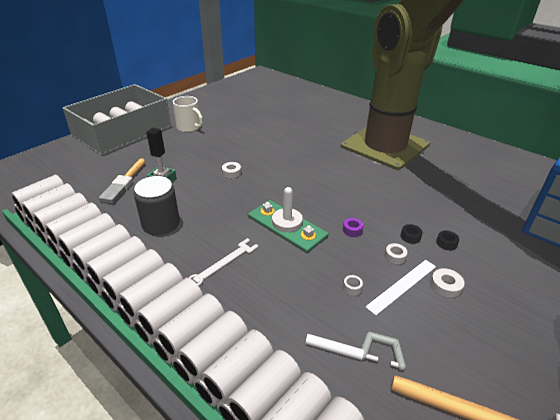

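Top view: the stand is at (275,217) with screws at (248,216) and (303,218), and the driver in its holder at (435,187). There are four steel spacers, at (389,250), (120,244), (182,190) and (171,248). The rule is at (152,222), and the decoys are purple (221,255) and black (172,285), (140,299).

```bash
cat >> h.py <<'E'
def rings(s,zlo=.014,zhi=.03):
    """ring top faces: pale mask -> contours -> ellipse -> ray at 22 mm"""
    hsv=cv2.cvtColor(s['img'],cv2.COLOR_RGB2HSV);P=cloud(s)
    m=((hsv[...,1]<60)&(hsv[...,2]>125)&(P[...,2]>zlo)&(P[...,2]<zhi)).astype(np.uint8)
    cs,_=cv2.findContours(m,cv2.RETR_EXTERNAL,cv2.CHAIN_APPROX_NONE);o=[]
    for c in cs:
        if len(c)<12 or cv2.contourArea(c)<60: continue
        (u,v),(a,b),_=cv2.fitEllipse(c); X=ray(s,u,v,.022)
        d=np.linalg.norm(s['R'][2]@X+s['t'][2]); o.append((X[:2].round(4),round(a*d/s['mtx'][0,0]*1e3,1),round(b*d/s['mtx'][0,0]*1e3,1),(int(u),int(v))))
    return o
E
python3 - <<'E'
from h import *
s=snap('top'); 
for o in rings(s): print(o)
P=cloud(s)
hsv=cv2.cvtColor(s['img'],cv2.COLOR_RGB2HSV)
g=((hsv[...,0]>60)&(hsv[...,0]<95)&(hsv[...,1]>90)).astype(np.uint8)
cs,_=cv2.findContours(g,cv2.RETR_EXTERNAL,cv2.CHAIN_APPROX_SIMPLE)
for c in cs:
    if cv2.contourArea(c)>100: 
        q=cv2.minAreaRect(c);x,y,w,h=cv2.boundingRect(c);print(q,'z',np.nanmedian(P[y:y+h,x:x+w,2][g[y:y+h,x:x+w]>0]))
print('driver',[P[v,u].round(3) for u,v in((451,175),(455,173),(445,178),(435,187),(275,213),(275,217),(248,216),(303,218))])
def w(u,v,h):return ray(s,u,v,h).round(4)
print(w(248,216,.037),w(303,218,.037))
E
```

```text
(array([ 0.4333, -0.2395]), np.float64(51.2), np.float64(53.9), (388, 249))
(array([0.4266, 0.2704]), np.float64(43.1), np.float64(45.7), (170, 248))
(array([0.4323, 0.3893]), np.float64(58.8), np.float64(62.3), (120, 244))
(array([0.5057, 0.0273]), np.float64(68.8), np.float64(71.6), (274, 216))
(array([0.5663, 0.2517]), np.float64(34.5), np.float64(36.7), (181, 189))
(array([0.623 , 0.6508]), np.float64(28.8), np.float64(100.2), (20, 164))
(array([0.6864, 0.3076]), np.float64(47.0), np.float64(108.0), (162, 141))
(array([ 0.6967, -0.3964]), np.float64(40.4), np.float64(131.9), (451, 142))
((12.652292251586914, 233.62567138671875), (81.72975158691406, 30.541566848754883), 80.13418579101562) z 0.060199139164650334
driver [array([ 0.583, -0.34 ,  0.153]), array([ 0.587, -0.347,  0.155]), array([ 0.583, -0.337,  0.127]), array([ 0.582, -0.348,  0.035]), array([0.502, 0.024, 0.111]), array([0.496, 0.024, 0.096]), array([0.504, 0.089, 0.038]), array([ 0.502, -0.039,  0.037])]
[0.5045 0.0893 0.037 ] [ 0.5024 -0.039   0.037 ]
```

Call:
{"api": "servo_tool", "payload": {"translation": [[-0.041, -0.0434, -0.004], [-0.041, -0.0434, -0.004], [-0.041, -0.0434, -0.004], [-0.041, -0.0434, -0.004], [-0.041, -0.0434, -0.004], [-0.041, -0.0434, -0.004], [-0.041, -0.0434, -0.004], [-0.041, -0.0434, -0.004], [-0.041, -0.0434, -0.004], [-0.041, -0.0434, -0.004]], "turn": [[0, 0, 0], [0, 0, 0], [0, 0, 0], [0, 0, 0], [0, 0, 0], [0, 0, 0], [0, 0, 0], [0, 0, 0], [0, 0, 0], [0, 0, 0]]}}

```text
clock: 1.45
tool_pos: [0.4518, 0.0299, 0.279]
eef_rot: [0.182, 0.983, 0.0, 0.0]
contact_force: [0.5, 0.8, 0.5]
opening: 1.002
finger_force: 0.0
```

Call:
{"api": "servo_tool", "payload": {"translation": [[0, 0, 0], [0, 0, 0]], "turn": [[0, 0, 0], [0, 0, 0]]}}

```text
clock: 1.7
tool_pos: [0.4509, 0.0323, 0.2786]
eef_rot: [0.182, 0.983, 0.0, -0.0]
contact_force: [0.0, -0.2, 0.3]
opening: 0.997
finger_force: 0.0
```

Run:
```python
from h import *
s=snap('wrist','w1'); st=r.get_state(); print(st['clock'],st['tool_pos'],st['q'].round(3)); 
np.savez('w1.npz',**s)
```

```text
1.75 [0.45065885 0.03313955 0.27862093] [ 1.000e-03  4.140e-01 -2.540e-01  2.009e+00  1.500e-01  7.370e-01
  8.640e-01]
```

View pics/w1.png

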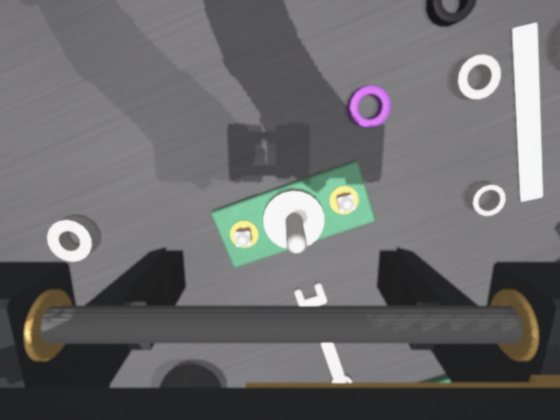

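Wrist view: screws at (243,237) and (345,203), shoulder at (294,219), spindle top at (296,243). A closer view will give the head yaws, but first I'll measure from this frame.

Run:
```python
from h import *
s=dict(np.load('w1.npz'));P=cloud(s);hsv=cv2.cvtColor(s['img'],cv2.COLOR_RGB2HSV)
g=((hsv[...,0]>60)&(hsv[...,0]<95)&(hsv[...,1]>60)&(P[...,2]<.02)).astype(np.uint8)
g[:,:180]=0;g[300:]=0
c=max(cv2.findContours(cv2.morphologyEx(g,cv2.MORPH_CLOSE,np.ones((9,9))),cv2.RETR_EXTERNAL,cv2.CHAIN_APPROX_NONE)[0],key=cv2.contourArea)
q=np.array([ray(s,u,v,.012)[:2] for u,v in cv2.boxPoints(cv2.minAreaRect(c))]);print('plate',q.round(4).tolist(),q.mean(0))
for n,(u0,v0) in {'a':(243,237),'b':(345,203)}.items():
    w=np.zeros(g.shape,bool);w[v0-25:v0+25,u0-25:u0+25]=1
    m=w&(P[...,2]>.026)&(P[...,2]<.045); pts=P[m]
    print(n,m.sum(),pts.mean(0).round(4),pts[:,2].max().round(4), np.nanpercentile(pts[:,2],[50,90]).round(4))
    rc=cv2.minAreaRect((pts[:,:2]*1e4).astype(np.float32));print(rc)
    t=P[w&(P[...,2]>.0355)&(P[...,2]<.045)];print('tip',len(t),t.mean(0).round(4) if len(t) else 0)
w=(P[...,2]>.1)&(P[...,2]<.115);w[:180]=0;w[300:]=0;w[:,:260]=0;w[:,330:]=0;print('spin',w.sum(),P[w].mean(0).round(4))
for o in rings(s): print(o)
big=cv2.resize(cv2.cvtColor(s['img'][180:265,220:375],cv2.COLOR_RGB2BGR),None,fx=5,fy=5,interpolation=cv2.INTER_CUBIC);cv2.imwrite('pics/c1.png',big)
```

```text
plate [[0.4612, -0.065], [0.4683, 0.1217], [0.5476, 0.1224], [0.5433, -0.0736]] [0.50511117 0.02639148]
a 312 [ 0.5015 -0.0287  0.0314] 0.0386 [0.0311 0.0363]
((5022.17578125, -228.8038330078125), (246.93557739257812, 544.516357421875), 12.526542663574219)
tip 54 [ 0.5046 -0.0383  0.0366]
b 295 [0.5079 0.0855 0.0322] 0.0385 [0.0318 0.0366]
((5105.810546875, 769.46484375), (221.0712127685547, 511.1683349609375), 11.563881874084473)
tip 64 [0.5072 0.091  0.0367]
spin 386 [0.5044 0.0269 0.1073]
(array([ 0.4334, -0.2386]), np.float64(47.8), np.float64(56.5), (69, 239))
(array([0.5043, 0.027 ]), np.float64(67.1), np.float64(70.1), (292, 217))
(array([0.5666, 0.2516]), np.float64(33.9), np.float64(39.3), (487, 199))
(array([0.4268, 0.2705]), np.float64(42.7), np.float64(49.9), (477, 76))
```

View pics/c1.png

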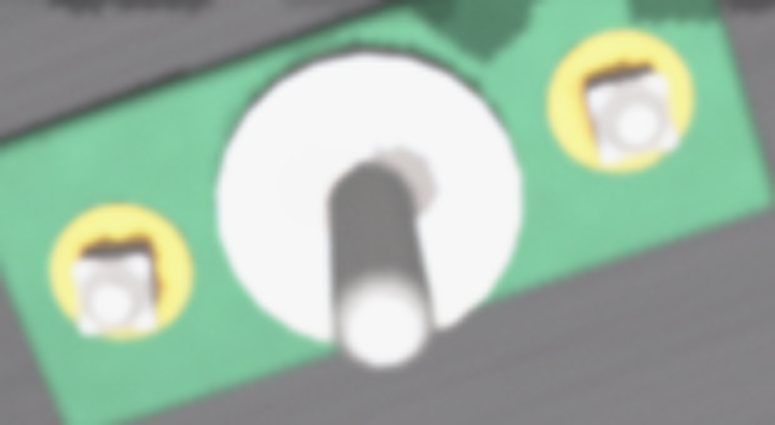

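The crop clearly shows both square heads: a (115,292), b (632,120). I'll fit their bright tops for position and yaw.

```bash
cat >> h.py <<'E'
def heads(s,guess,z=.031):
    for n,(u0,v0) in guess.items():
        big=cv2.resize(s['img'][v0-22:v0+22,u0-22:u0+22],None,fx=8,fy=8,interpolation=cv2.INTER_CUBIC)
        hsv=cv2.cvtColor(big,cv2.COLOR_RGB2HSV);m=((hsv[...,1]<50)&(hsv[...,2]>165)).astype(np.uint8)
        m=cv2.morphologyEx(m,cv2.MORPH_OPEN,np.ones((9,9)))
        c=min(cv2.findContours(m,cv2.RETR_EXTERNAL,cv2.CHAIN_APPROX_NONE)[0],key=lambda c:abs(cv2.contourArea(c)-120*120))
        w=np.array([ray(s,(u+.5)/8-.5+u0-22,(v+.5)/8-.5+v0-22,z)[:2] for [[u,v]] in c])
        (cx,cy),(a,b),an=cv2.minAreaRect((w*1e4).astype(np.float32));print(n,'centre',round(cx/1e4,4),round(cy/1e4,4),'size',round(a/10,1),round(b/10,1),'yaw',round(an%90,1))
E
python3 - <<'E'
from h import *
s=dict(np.load('w1.npz'));heads(s,{'a':(243,237),'b':(345,203)})
E
```

```text
a centre 0.5052 -0.038 size 19.7 20.5 yaw 72.1
b centre 0.5082 0.0921 size 19.7 20.4 yaw 83.6
```

Call:
{"api": "servo_tool", "payload": {"translation": [[-0.018, -0.055, 0], [-0.018, -0.055, 0], [-0.018, -0.055, 0], [-0.018, -0.055, 0], [-0.018, -0.055, 0], [-0.018, -0.055, 0], [0, 0, 0], [0, 0, 0]], "turn": [[0, 0, 0], [0, 0, 0], [0, 0, 0], [0, 0, 0], [0, 0, 0], [0, 0, 0], [0, 0, 0], [0, 0, 0]]}}

```text
clock: 2.75
tool_pos: [0.4349, -0.3125, 0.2785]
eef_rot: [0.18, 0.984, 0.001, -0.0]
contact_force: [-0.2, 1.1, -0.5]
opening: 0.999
finger_force: 0.0
```

Run:
```python
from h import *
s=snap('wrist','w2'); st=r.get_state(); print(st['clock'],st['tool_pos'],st['q'].round(3)); 
np.savez('w2.npz',**s)
```

```text
2.8 [ 0.43500947 -0.31207018  0.27859677] [ 0.687  0.524 -0.237  1.784  0.155  0.853  1.587]
```

View pics/w2.png

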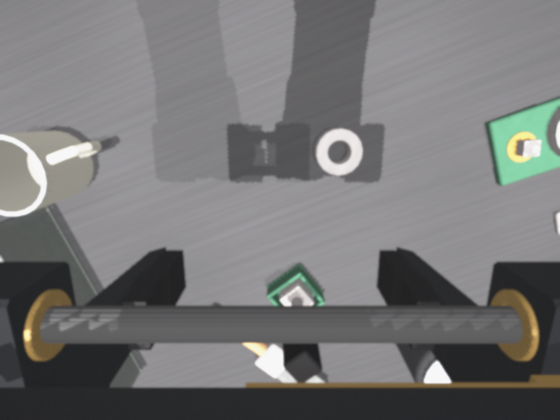

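The driver is hidden behind the gripper bar and the holder is at (295,292), so I'll shift toward tool +x.

Call:
{"api": "servo_tool", "payload": {"translation": [[0.025, 0.005, -0.02], [0.025, 0.005, -0.02], [0.025, 0.005, -0.01], [0.025, 0.005, 0], [0, 0, 0], [0, 0, 0]], "turn": [[0, 0, 0], [0, 0, 0], [0, 0, 0], [0, 0, 0], [0, 0, 0], [0, 0, 0]]}}

```text
clock: 3.55
tool_pos: [0.349, -0.2599, 0.3289]
eef_rot: [0.181, 0.984, -0.0, 0.001]
contact_force: [0.3, -0.2, -1.0]
opening: 1.0
finger_force: 0.0
```

Run:
```python
from h import *
s=snap('wrist','w3'); st=r.get_state(); print(st['clock'],st['tool_pos'],st['q'].round(3)); 
np.savez('w3.npz',**s)
```

```text
3.6 [ 0.34904938 -0.26022171  0.32876986] [ 0.729  0.322 -0.266  1.97   0.109  0.862  1.612]
```

View pics/w3.png

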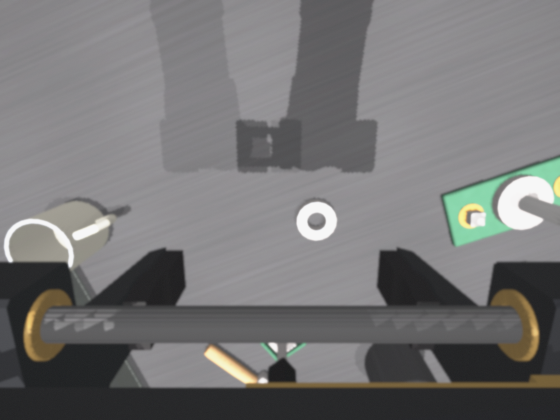

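The driver moved further down, so image-down is away from the robot. I'll move the tool out past it.

Call:
{"api": "servo_tool", "payload": {"translation": [[-0.052, -0.004, 0], [-0.052, -0.004, 0], [-0.052, -0.004, 0], [-0.052, -0.004, 0], [0, 0, 0], [0, 0, 0]], "turn": [[0, 0, 0], [0, 0, 0], [0, 0, 0], [0, 0, 0], [0, 0, 0], [0, 0, 0]]}}

```text
clock: 4.35
tool_pos: [0.536, -0.3495, 0.3278]
eef_rot: [0.182, 0.983, 0.0, -0.001]
contact_force: [-0.4, 0.4, 0.1]
opening: 1.0
finger_force: 0.0
```

Run:
```python
from h import *
s=snap('wrist','w4'); st=r.get_state(); print(st['clock'],st['tool_pos'],st['q'].round(3)); 
np.savez('w4.npz',**s)
```

```text
4.4 [ 0.53548979 -0.34949717  0.32832193] [ 0.629  0.628 -0.232  1.393  0.149  1.139  1.582]
```

View pics/w4.png

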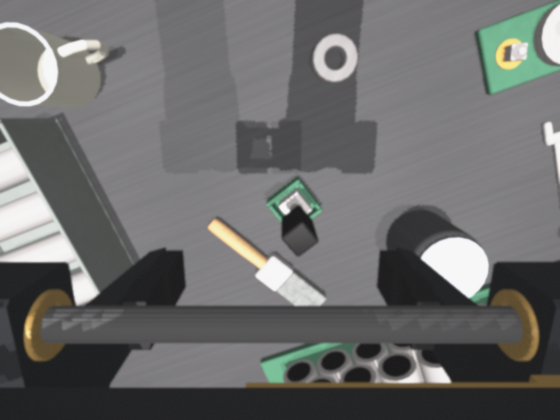

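The driver is now visible: handle top about (300,238), holder about (294,202).

Run:
```python
from h import *
s=dict(np.load('w4.npz'));P=cloud(s)
w=np.zeros(P.shape[:2],bool);w[170:270,255:335]=1
for lo in(.143,.148):
    m=w&(P[...,2]>lo)&(P[...,2]<.175)
    c=max(cv2.findContours(m.astype(np.uint8),cv2.RETR_EXTERNAL,cv2.CHAIN_APPROX_NONE)[0],key=cv2.contourArea)
    z=np.median(P[m][:,2]);q=np.array([ray(s,u,v,z)[:2] for [[u,v]] in c]);(a,b),sz,an=cv2.minAreaRect((q*1e4).astype(np.float32))
    print('top',lo,m.sum(),z.round(4),a/1e4,b/1e4,np.round(np.array(sz)/10,1),an)
hsv=cv2.cvtColor(s['img'],cv2.COLOR_RGB2HSV)
g=(w&(hsv[...,0]>60)&(hsv[...,0]<95)&(hsv[...,1]>70)&(P[...,2]>.022)).astype(np.uint8)
pp=P[g>0];print('holder rim z',np.median(pp[:,2]),cv2.minAreaRect((pp[:,:2]*1e4).astype(np.float32)))
cv2.imwrite('pics/c4.png',cv2.resize(cv2.cvtColor(s['img'][170:265,250:340],cv2.COLOR_RGB2BGR),None,fx=6,fy=6,interpolation=cv2.INTER_CUBIC))
t=snap('top');P=cloud(t)
w[:]=0;w[150:200,410:480]=1
m=w&(P[...,2]>.143)&(P[...,2]<.17);pp=P[m];print('topcam',m.sum(),pp.mean(0),cv2.minAreaRect((pp[:,:2]*1e4).astype(np.float32)))
```

```text
top 0.143 853 0.1546 0.58604892578125 -0.3498698486328125 [30.3 29. ] 18.29007911682129
top 0.148 801 0.1547 0.5867251953125 -0.3500303466796875 [29.  28.2] 18.290090560913086
holder rim z 0.029461338458690964 ((5883.7314453125, -3506.819580078125), (543.984619140625, 528.8948974609375), 17.257827758789062)
topcam 207 [ 0.58705519 -0.34706019  0.15349276] ((5881.2802734375, -3489.080322265625), (279.3641357421875, 292.3877258300781), 18.792640686035156)
```

View pics/c4.png

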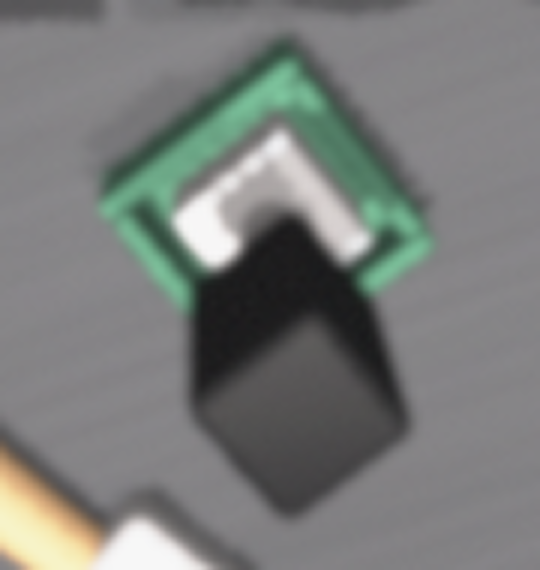

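Call:
{"api": "servo_tool", "payload": {"translation": [[-0.0483, 0.018, 0], [0, 0, 0.02], [0, 0, 0.02], [0, 0, 0.02], [0, 0, 0.02], [0, 0, 0], [0, 0, 0], [0, 0, 0]], "turn": [[0, 0, 0], [0, 0, -0.1715], [0, 0, -0.1715], [0, 0, -0.1715], [0, 0, -0.1715], [0, 0, 0], [0, 0, 0], [0, 0, 0]]}}

```text
clock: 5.45
tool_pos: [0.5883, -0.3506, 0.2501]
eef_rot: [-0.159, 0.987, -0.001, 0.001]
contact_force: [0.3, -0.3, 0.1]
opening: 0.999
finger_force: 0.0
```

```bash
cat >> h.py <<'E'
def st():
    s=r.get_state();R=Ro.from_quat(s['eef_rot']).as_matrix();print('t',round(s['clock'],2),'p',s['tool_pos'].round(4),'yawY',np.degrees(np.arctan2(R[1,1],R[0,1])).round(2),'tiltz',R[:,2].round(3),'q7',s['q'][6].round(2),'F',s['contact_force'].round(1),'M',s['moment'].round(2),'op',round(s['opening'],3));return s,R
def go(x,y,z=None,yaw=None):
    """print tool-frame shift (translate first) and turn to reach target"""
    s,R=st();p=s['tool_pos'];d=R.T@(np.array([x,y,p[2] if z is None else z])-p);print('shift',d.round(4),end=' ')
    if yaw is not None:
        a=np.degrees(np.arctan2(R[1,1],R[0,1]));k=(a-yaw+180)%360-180;print('rz',np.radians(k).round(4),end='')
    print()
E
python3 - <<'E'
from h import *
go(.587,-.35,.106,108.3)
E
```

```text
t 5.45 p [ 0.5883 -0.3506  0.2501] yawY 108.26 tiltz [ 0.002 -0.001 -1.   ] q7 2.11 F [ 0.3 -0.3  0.1] M [0.04 0.01 0.03] op 0.999
shift [0.0012 0.0012 0.1441] rz -0.0008
```

Call:
{"api": "servo_tool", "payload": {"translation": [[0, 0, 0.036], [0, 0, 0.036], [0, 0, 0.036], [0, 0, 0.036], [0, 0, 0], [0, 0, 0]], "turn": [[0, 0, 0], [0, 0, 0], [0, 0, 0], [0, 0, 0], [0, 0, 0], [0, 0, 0]]}}

```text
clock: 6.2
tool_pos: [0.5891, -0.3508, 0.1065]
eef_rot: [-0.159, 0.987, -0.001, 0.001]
contact_force: [1.0, 0.5, 0.4]
opening: 1.0
finger_force: 0.0
```

Call:
{"api": "servo_tool", "payload": {"translation": [[0, 0, 0], [0, 0, 0], [0, 0, 0], [0, 0, 0], [0, 0, 0], [0, 0, 0]], "turn": [[0, 0, 0], [0, 0, 0], [0, 0, 0], [0, 0, 0], [0, 0, 0], [0, 0, 0]], "grip": 0.1, "grip_force": 40}}

```text
clock: 6.95
tool_pos: [0.5878, -0.3504, 0.1046]
eef_rot: [-0.159, 0.987, 0.0, -0.0]
contact_force: [0.1, 0.4, 0.6]
opening: 0.345
finger_force: 0.0
```

Run:
```python
from h import *
st()
```

```text
t 6.95 p [ 0.5878 -0.3504  0.1046] yawY 108.35 tiltz [-0.  0. -1.] q7 2.05 F [0.1 0.4 0.6] M [ 0.08 -0.03 -0.01] op 0.345
```

Call:
{"api": "servo_tool", "payload": {"translation": [[0, 0, 0], [0, 0, 0], [0, 0, 0], [0, 0, 0], [0, 0, -0.02], [0, 0, -0.025], [0, 0, -0.025], [0, 0, 0], [0, 0, 0]], "turn": [[0, 0, 0], [0, 0, 0], [0, 0, 0], [0, 0, 0], [0, 0, 0], [0, 0, 0], [0, 0, 0], [0, 0, 0], [0, 0, 0]]}}

```text
clock: 8.07
tool_pos: [0.5872, -0.3503, 0.1742]
eef_rot: [-0.159, 0.987, 0.0, -0.001]
contact_force: [0.2, 0.0, -3.3]
opening: 0.315
finger_force: 40.0
```

Run:
```python
from h import *
go(.505,-.038,None,72.1)
s=snap('top');P=cloud(s);print('tin',ray(s,380,127,.11)); print(rings(s)[:5])
```

```text
t 8.07 p [ 0.5872 -0.3503  0.1742] yawY 108.35 tiltz [-0.001  0.    -1.   ] q7 2.08 F [ 0.2  0.  -3.3] M [0.07 0.06 0.02] op 0.315
shift [-2.030e-02  3.223e-01  2.000e-04] rz 0.6326
tin [ 0.70027622 -0.20466203  0.11      ]
[(array([ 0.4335, -0.2397]), np.float64(50.6), np.float64(53.8), (388, 249)), (array([0.4263, 0.2703]), np.float64(43.7), np.float64(45.8), (170, 248)), (array([0.4322, 0.3894]), np.float64(59.0), np.float64(62.0), (120, 244)), (array([0.506 , 0.0264]), np.float64(69.7), np.float64(71.3), (275, 216)), (array([0.5661, 0.2516]), np.float64(34.9), np.float64(36.6), (181, 190))]
```

Call:
{"api": "servo_tool", "payload": {"translation": [[-0.0034, 0.0537, 0], [-0.0034, 0.0537, 0], [-0.0034, 0.0537, 0], [-0.0034, 0.0537, 0], [-0.0034, 0.0537, 0], [-0.0034, 0.0537, 0], [0, 0, 0], [0, 0, 0], [0, 0, 0], [0, 0, 0]], "turn": [[0, 0, 0], [0, 0, 0], [0, 0, 0], [0, 0, 0], [0, 0, 0], [0, 0, 0], [0, 0, 0.158], [0, 0, 0.158], [0, 0, 0.158], [0, 0, 0.158]]}}

```text
clock: 9.38
tool_pos: [0.5052, -0.038, 0.174]
eef_rot: [0.158, 0.987, -0.0, -0.001]
contact_force: [-0.0, -0.6, -1.9]
opening: 0.318
finger_force: 40.0
```

Call:
{"api": "servo_tool", "payload": {"translation": [[0, 0, 0], [0, 0, 0], [0, 0, 0]], "turn": [[0, 0, 0], [0, 0, 0], [0, 0, 0]]}}

```text
clock: 9.75
tool_pos: [0.5056, -0.0382, 0.1745]
eef_rot: [0.155, 0.988, 0.0, -0.0]
contact_force: [0.2, 0.9, -3.0]
opening: 0.311
finger_force: 40.0
```

Run:
```python
from h import *
go(.505,-.038,.1125,72.1)
s=snap('wrist','w5');np.savez('w5.npz',**s)
```

```text
t 9.75 p [ 0.5056 -0.0382  0.1745] yawY 72.22 tiltz [-0.  0. -1.] q7 1.09 F [ 0.2  0.9 -3. ] M [-0.01  0.07  0.  ] op 0.311
shift [ 0.0007 -0.      0.062 ] rz 0.002
```

View pics/w5.png

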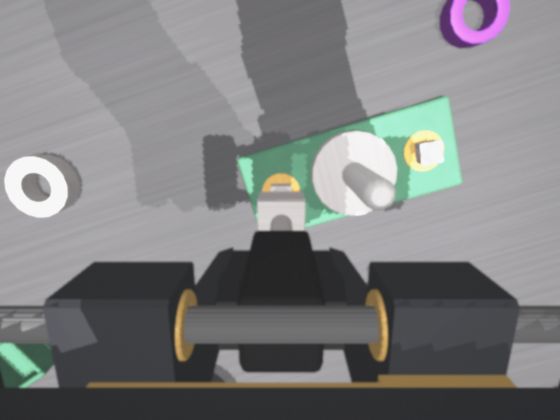

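The driver hangs squarely over screw a at (280,190). Descending in stages.

Call:
{"api": "servo_tool", "payload": {"translation": [[0.0005, 0, 0.013], [0, 0, 0.013], [0, 0, 0.012], [0, 0, 0.006], [0, 0, 0.004], [0, 0, 0]], "turn": [[0, 0, 0], [0, 0, 0], [0, 0, 0], [0, 0, 0], [0, 0, 0], [0, 0, 0]]}}

```text
clock: 10.55
tool_pos: [0.5053, -0.038, 0.1265]
eef_rot: [0.155, 0.988, 0.0, -0.0]
contact_force: [0.1, 0.2, -3.2]
opening: 0.319
finger_force: 40.0
```

Call:
{"api": "servo_tool", "payload": {"translation": [[0, 0, 0.004], [0, 0, 0.004], [0, 0, 0.003], [0, 0, 0]], "turn": [[0, 0, 0], [0, 0, 0], [0, 0, 0], [0, 0, 0]]}}

```text
clock: 11.05
tool_pos: [0.5053, -0.038, 0.1155]
eef_rot: [0.155, 0.988, 0.0, -0.0]
contact_force: [0.1, 0.3, -2.2]
opening: 0.314
finger_force: 40.0
```

Run:
```python
from h import *
st()
```

```text
t 11.05 p [ 0.5053 -0.038   0.1155] yawY 72.14 tiltz [-0.  0. -1.] q7 1.07 F [ 0.1  0.3 -2.2] M [-0.02  0.02  0.02] op 0.314
```

Call:
{"api": "servo_tool", "payload": {"translation": [[0, 0, 0.0002], [0, 0, 0.0002], [0, 0, 0.0002], [0, 0, 0.0002], [0, 0, 0.0002], [0, 0, 0.0002], [0, 0, 0.0002]], "turn": [[0, 0, 0.13], [0, 0, 0.13], [0, 0, 0.13], [0, 0, 0.13], [0, 0, 0.13], [0, 0, 0.13], [0, 0, 0.13]]}}

```text
clock: 11.92
tool_pos: [0.505, -0.0374, 0.1144]
eef_rot: [0.575, 0.818, 0.0, -0.001]
contact_force: [-0.1, -0.1, -1.3]
opening: 0.315
finger_force: 40.0
```

Run:
```python
from h import *
st()
```

```text
t 11.93 p [ 0.505  -0.0374  0.1144] yawY 19.83 tiltz [-0.001  0.001 -1.   ] q7 0.53 F [-0.1 -0.1 -1.3] M [0.17 0.34 0.2 ] op 0.315
```

Call:
{"api": "servo_tool", "payload": {"translation": [[0, 0, 0.0001], [0, 0, 0.0001], [0, 0, 0.0001], [0, 0, 0.0001], [0, 0, 0.0001], [0, 0, 0.0001], [0, 0, 0.0001], [0, 0, 0], [0, 0, 0]], "turn": [[0, 0, 0.15], [0, 0, 0.15], [0, 0, 0.15], [0, 0, 0.15], [0, 0, 0.15], [0, 0, 0.15], [0, 0, 0.15], [0, 0, 0.15], [0, 0, 0]]}}

```text
clock: 13.05
tool_pos: [0.5058, -0.0375, 0.1132]
eef_rot: [0.935, 0.353, 0.0, 0.0]
contact_force: [1.6, 0.4, -7.8]
opening: 0.313
finger_force: 40.0
```

Run:
```python
from h import *
st()
```

```text
t 13.05 p [ 0.5058 -0.0375  0.1132] yawY -48.61 tiltz [ 0. -0. -1.] q7 -0.18 F [ 1.6  0.4 -7.8] M [-0.02 -0.36  0.06] op 0.313
```

Call:
{"api": "servo_tool", "payload": {"translation": [[0, 0, 0], [0, 0, -0.008], [0, 0, -0.012], [0, 0, -0.024], [0, 0, -0.024], [0, 0, -0.024], [0, 0, -0.024], [0, 0, 0], [0, 0, 0]], "turn": [[0, 0, -0.06], [0, 0, 0], [0, 0, 0], [0, 0, 0], [0, 0, 0], [0, 0, 0], [0, 0, 0], [0, 0, 0], [0, 0, 0]]}}

```text
clock: 14.18
tool_pos: [0.5046, -0.0378, 0.2293]
eef_rot: [0.925, 0.38, -0.0, -0.0]
contact_force: [-0.9, 0.4, -2.8]
opening: 0.313
finger_force: 40.0
```

Run:
```python
from h import *
s=snap('top','t2')
cv2.imwrite('pics/c5.png',cv2.resize(cv2.cvtColor(s['img'][150:270,200:380],cv2.COLOR_RGB2BGR),None,fx=4,fy=4,interpolation=cv2.INTER_CUBIC))
go(.5075,.0918,None,-6.4)
```

```text
t 14.22 p [ 0.5044 -0.0378  0.2289] yawY -45.32 tiltz [-0.002  0.    -1.   ] q7 -0.27 F [-0.4 -0.  -2.7] M [-0.06  0.15  0.04] op 0.316
shift [ 0.0933 -0.09    0.0001] rz -0.6793
```

Call:
{"api": "servo_tool", "payload": {"translation": [[0.0311, -0.03, 0], [0.0311, -0.03, 0], [0.0311, -0.03, 0], [0, 0, 0], [0, 0, 0], [0, 0, 0], [0, 0, 0], [0, 0, 0], [0, 0, 0]], "turn": [[0, 0, 0], [0, 0, 0], [0, 0, 0], [0, 0, -0.17], [0, 0, -0.17], [0, 0, -0.17], [0, 0, -0.17], [0, 0, 0], [0, 0, 0]]}}

```text
clock: 15.35
tool_pos: [0.508, 0.0914, 0.2291]
eef_rot: [0.746, 0.666, -0.0, -0.0]
contact_force: [-0.3, -0.4, -2.3]
opening: 0.313
finger_force: 40.0
```

Run:
```python
from h import *
go(.5075,.0918,.1155,-6.4)
s=snap('top','t3')
a=cv2.resize(cv2.cvtColor(s['img'][170:265,200:350],cv2.COLOR_RGB2BGR),None,fx=4,fy=4,interpolation=cv2.INTER_CUBIC)
s=snap('scene');b=cv2.resize(cv2.cvtColor(s['img'][150:260,230:350],cv2.COLOR_RGB2BGR),None,fx=5,fy=5,interpolation=cv2.INTER_CUBIC)[:,:600]
s=snap('wrist');np.savez('w6.npz',**s)
cv2.imwrite('pics/c6.png',cv2.resize(np.hstack([cv2.resize(b,(380,420)),cv2.cvtColor(s['img'],cv2.COLOR_RGB2BGR)[:420]]),(800,357)))
```

```text
t 15.35 p [0.508  0.0914 0.2291] yawY -6.54 tiltz [-0.001 -0.    -1.   ] q7 -0.01 F [-0.3 -0.4 -2.3] M [-0.06  0.07  0.  ] op 0.313
shift [ 0.0004 -0.0004  0.1136] rz -0.0024
```

View pics/c6.png

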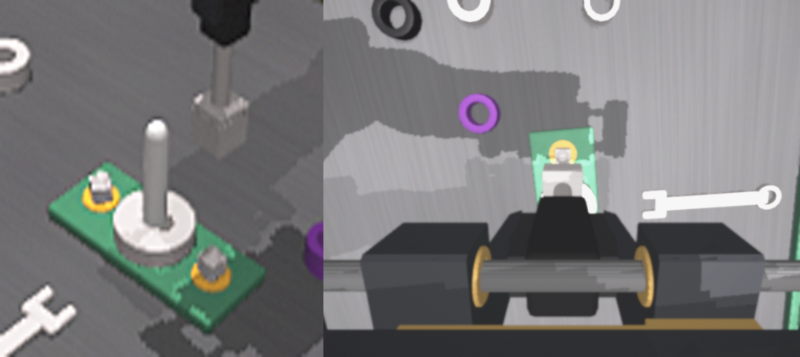

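Screw b is right under the socket, and screw a's head is visible in the scene view. Descending on b.

Call:
{"api": "servo_tool", "payload": {"translation": [[0, 0, 0.03], [0, 0, 0.03], [0, 0, 0.025], [0, 0, 0.01], [0, 0, 0.006], [0, 0, 0]], "turn": [[0, 0, 0], [0, 0, 0], [0, 0, 0], [0, 0, 0], [0, 0, 0], [0, 0, 0]]}}

```text
clock: 16.25
tool_pos: [0.5087, 0.0916, 0.1289]
eef_rot: [0.745, 0.667, 0.0, 0.0]
contact_force: [0.3, 0.0, -2.4]
opening: 0.318
finger_force: 40.0
```

Call:
{"api": "servo_tool", "payload": {"translation": [[0, 0, 0.004], [0, 0, 0.004], [0, 0, 0.004], [0, 0, 0]], "turn": [[0, 0, 0], [0, 0, 0], [0, 0, 0], [0, 0, 0]]}}

```text
clock: 16.75
tool_pos: [0.5081, 0.0915, 0.1163]
eef_rot: [0.745, 0.667, -0.0, -0.0]
contact_force: [-0.3, 0.0, -2.7]
opening: 0.315
finger_force: 40.0
```

Run:
```python
from h import *
s,R=st();print(s['q'].round(2))
```

```text
t 16.75 p [0.5081 0.0915 0.1163] yawY -6.36 tiltz [-0.001  0.    -1.   ] q7 0.08 F [-0.3  0.  -2.7] M [-0.05  0.04 -0.01] op 0.315
[-0.43  0.77  0.26  2.01 -0.46  0.42  0.08]
```

Call:
{"api": "servo_tool", "payload": {"translation": [[0, 0, 0.0002], [0, 0, 0.0002], [0, 0, 0.0002], [0, 0, 0.0002], [0, 0, 0.0002], [0, 0, 0.0002]], "turn": [[0, 0, 0.13], [0, 0, 0.13], [0, 0, 0.13], [0, 0, 0.13], [0, 0, 0.13], [0, 0, 0.13]]}}

```text
clock: 17.5
tool_pos: [0.5089, 0.0923, 0.1156]
eef_rot: [0.943, 0.332, 0.001, -0.0]
contact_force: [0.4, 0.8, -2.1]
opening: 0.315
finger_force: 40.0
```

Run:
```python
from h import *
s,R=st();print(s['q'].round(2))
```

```text
t 17.5 p [0.5089 0.0923 0.1156] yawY -51.22 tiltz [ 0.001  0.001 -1.   ] q7 -0.41 F [ 0.4  0.8 -2.1] M [0.09 0.   0.15] op 0.315
[-0.54  0.81  0.46  2.02 -0.75  0.49 -0.41]
```

Call:
{"api": "servo_tool", "payload": {"translation": [[0, 0, 0.0002], [0, 0, 0.0002], [0, 0, 0.0002], [0, 0, 0.0002]], "turn": [[0, 0, 0.13], [0, 0, 0.13], [0, 0, 0.13], [0, 0, 0.13]]}}

```text
clock: 18.0
tool_pos: [0.5091, 0.0919, 0.1149]
eef_rot: [0.997, 0.078, 0.001, -0.0]
contact_force: [0.9, -0.2, -0.8]
opening: 0.316
finger_force: 40.0
```

Run:
```python
from h import *
s,R=st();print(s['q'].round(2))
```

```text
t 18.0 p [0.5091 0.0919 0.1149] yawY -81.02 tiltz [ 0.001  0.    -1.   ] q7 -0.77 F [ 0.9 -0.2 -0.8] M [-0.1   0.02  0.14] op 0.316
[-0.61  0.84  0.6   2.02 -0.91  0.56 -0.77]
```

Call:
{"api": "servo_tool", "payload": {"translation": [[0, 0, 0.0001], [0, 0, 0.0001], [0, 0, 0.0001]], "turn": [[0, 0, 0.12], [0, 0, 0.12], [0, 0, 0.12]]}}

```text
clock: 18.38
tool_pos: [0.5091, 0.0916, 0.1145]
eef_rot: [0.995, -0.101, 0.001, 0.0]
contact_force: [-0.0, -1.1, -2.3]
opening: 0.318
finger_force: 40.0
```

Run:
```python
from h import *
s,R=st();print(s['q'].round(2))
```

```text
t 18.38 p [0.5091 0.0916 0.1145] yawY -101.64 tiltz [ 0.001 -0.    -1.   ] q7 -1.08 F [-0.  -1.1 -2.3] M [-0.14 -0.05  0.14] op 0.318
[-0.63  0.86  0.65  2.02 -0.96  0.59 -1.08]
```

Call:
{"api": "servo_tool", "payload": {"translation": [[0, 0, 0], [0, 0, 0], [0, 0, 0], [0, 0, 0], [0, 0, 0]], "turn": [[0, 0, 0.11], [0, 0, 0.11], [0, 0, 0.11], [0, 0, 0.11], [0, 0, 0]]}}

```text
clock: 19.0
tool_pos: [0.5089, 0.0913, 0.1141]
eef_rot: [0.949, -0.314, 0.001, 0.0]
contact_force: [2.0, -1.6, -7.9]
opening: 0.316
finger_force: 40.0
```

Run:
```python
from h import *
s,R=st();print(s['q'].round(2))
```

```text
t 19.0 p [0.5089 0.0913 0.1141] yawY -126.59 tiltz [ 0.001 -0.001 -1.   ] q7 -1.5 F [ 2.  -1.6 -7.9] M [-0.35 -0.35  0.03] op 0.316
[-0.64  0.87  0.67  2.02 -0.98  0.61 -1.5 ]
```

Turned 120°. Back off slightly and lift, then head for the holder.

Call:
{"api": "servo_tool", "payload": {"translation": [[0, 0, 0], [0, 0, -0.008], [0, 0, -0.012], [0, 0, -0.024], [0, 0, -0.024], [0, 0, -0.024], [0, 0, -0.024], [0, 0, 0], [0, 0, 0]], "turn": [[0, 0, -0.06], [0, 0, 0], [0, 0, 0], [0, 0, 0], [0, 0, 0], [0, 0, 0], [0, 0, 0], [0, 0, 0], [0, 0, 0]]}}

```text
clock: 20.12
tool_pos: [0.5075, 0.092, 0.2298]
eef_rot: [0.958, -0.286, -0.001, -0.0]
contact_force: [-0.0, 0.0, -3.1]
opening: 0.312
finger_force: 40.0
```

Run:
```python
from h import *
go(.5878,-.3505,None,17.8)
```

```text
t 20.12 p [0.5075 0.092  0.2298] yawY -123.23 tiltz [-0.002  0.001 -1.   ] q7 -1.64 F [-0.   0.  -3.1] M [0.05 0.15 0.  ] op 0.312
shift [ 0.3097  0.3262 -0.0005] rz -2.4614
```

Call:
{"api": "servo_tool", "payload": {"translation": [[0, 0, 0], [0, 0, 0], [0, 0, 0], [0, 0, 0], [0, 0, 0], [0, 0, 0], [0, 0, 0], [0, 0, 0], [0, 0, 0], [0, 0, 0]], "turn": [[0, 0, -0.176], [0, 0, -0.176], [0, 0, -0.176], [0, 0, -0.176], [0, 0, -0.176], [0, 0, -0.176], [0, 0, -0.176], [0, 0, -0.176], [0, 0, -0.176], [0, 0, -0.176]]}}

```text
clock: 21.38
tool_pos: [0.5073, 0.0915, 0.2292]
eef_rot: [0.829, 0.559, -0.001, -0.001]
contact_force: [-0.4, 0.4, -3.2]
opening: 0.314
finger_force: 40.0
```

Call:
{"api": "servo_tool", "payload": {"translation": [[0, 0, 0], [0, 0, 0], [0, 0, 0], [0, 0, 0], [0, 0, 0], [0, 0, 0]], "turn": [[0, 0, -0.176], [0, 0, -0.176], [0, 0, -0.176], [0, 0, -0.173], [0, 0, 0], [0, 0, 0]]}}

```text
clock: 22.12
tool_pos: [0.5079, 0.0914, 0.2298]
eef_rot: [0.591, 0.807, -0.0, -0.001]
contact_force: [-0.2, 0.5, -2.9]
opening: 0.314
finger_force: 40.0
```

Run:
```python
from h import *
go(.5878,-.3505,None,17.8)
```

```text
t 22.12 p [0.5079 0.0914 0.2298] yawY 17.59 tiltz [-0.001 -0.    -1.   ] q7 0.15 F [-0.2  0.5 -2.9] M [-0.06  0.07  0.01] op 0.314
shift [-0.4454 -0.0574 -0.    ] rz -0.0037
```

Call:
{"api": "servo_tool", "payload": {"translation": [[-0.0557, -0.0072, 0], [-0.0557, -0.0072, 0], [-0.0557, -0.0072, 0], [-0.0557, -0.0072, 0], [-0.0557, -0.0072, 0], [-0.0557, -0.0072, 0], [-0.0557, -0.0072, 0], [-0.0557, -0.0072, 0], [0, 0, 0], [0, 0, 0]], "turn": [[0, 0, 0], [0, 0, 0], [0, 0, 0], [0, 0, 0], [0, 0, 0], [0, 0, 0], [0, 0, 0], [0, 0, 0], [0, 0, 0], [0, 0, 0]]}}

```text
clock: 23.38
tool_pos: [0.5891, -0.3494, 0.2293]
eef_rot: [0.59, 0.807, 0.0, -0.001]
contact_force: [-0.2, 0.3, -3.2]
opening: 0.313
finger_force: 40.0
```

Run:
```python
from h import *
go(.5878,-.3505,.106,17.8)
s=snap('top')
for o in rings(s)[:6]: print(o)
```

```text
t 23.38 p [ 0.5891 -0.3494  0.2293] yawY 17.69 tiltz [-0.001  0.002 -1.   ] q7 0.83 F [-0.2  0.3 -3.2] M [-0.    0.06  0.03] op 0.313
shift [-0.0009 -0.0015  0.1233] rz -0.0019
(array([ 0.4335, -0.2403]), np.float64(50.1), np.float64(52.9), (388, 249))
(array([0.4264, 0.2706]), np.float64(43.4), np.float64(45.1), (170, 248))
(array([0.4323, 0.3894]), np.float64(58.7), np.float64(62.1), (120, 244))
(array([0.5058, 0.027 ]), np.float64(70.1), np.float64(71.0), (274, 216))
(array([0.5661, 0.2515]), np.float64(34.7), np.float64(37.0), (181, 190))
(array([0.6231, 0.6508]), np.float64(28.8), np.float64(100.2), (20, 164))
```

Call:
{"api": "servo_tool", "payload": {"translation": [[-0.0009, -0.0013, 0.03], [0, 0, 0.03], [0, 0, 0.03], [0, 0, 0.018], [0, 0, 0.01], [0, 0, 0.0035], [0, 0, 0], [0, 0, 0]], "turn": [[0, 0, 0], [0, 0, 0], [0, 0, 0], [0, 0, 0], [0, 0, 0], [0, 0, 0], [0, 0, 0], [0, 0, 0]]}}

```text
clock: 24.42
tool_pos: [0.589, -0.352, 0.1097]
eef_rot: [0.59, 0.808, 0.0, 0.001]
contact_force: [0.2, -0.1, -2.4]
opening: 0.315
finger_force: 40.0
```

Run:
```python
from h import *
st()
```

```text
t 24.43 p [ 0.589  -0.352   0.1097] yawY 17.75 tiltz [ 0.002 -0.001 -1.   ] q7 0.83 F [ 0.2 -0.1 -2.4] M [-0.05 -0.02 -0.  ] op 0.315
```

Call:
{"api": "servo_tool", "payload": {"translation": [[0, 0, 0.002], [0, 0, 0.002], [0, 0, 0]], "turn": [[0, 0, 0], [0, 0, 0], [0, 0, 0]]}}

```text
clock: 24.8
tool_pos: [0.5884, -0.3516, 0.1046]
eef_rot: [0.589, 0.808, 0.0, -0.0]
contact_force: [0.6, 0.1, -1.8]
opening: 0.317
finger_force: 40.0
```

Run:
```python
from h import *
st()
```

```text
t 24.8 p [ 0.5884 -0.3516  0.1046] yawY 17.76 tiltz [-0.  0. -1.] q7 0.83 F [ 0.6  0.1 -1.8] M [-0.04  0.04 -0.03] op 0.317
```

Call:
{"api": "servo_tool", "payload": {"translation": [[0, 0, 0.001], [0, 0, 0], [0, 0, 0], [0, 0, 0], [0, 0, 0], [0, 0, 0]], "turn": [[0, 0, 0], [0, 0, 0], [0, 0, 0], [0, 0, 0], [0, 0, 0], [0, 0, 0]], "grip": 1.0}}

```text
clock: 25.55
tool_pos: [0.5885, -0.3516, 0.1038]
eef_rot: [0.589, 0.808, 0.0, -0.0]
contact_force: [-0.1, 0.3, -0.2]
opening: 0.97
finger_force: 0.0
```

Call:
{"api": "servo_tool", "payload": {"translation": [[0, 0, -0.01], [0, 0, -0.04], [0, 0, -0.04], [0, 0, -0.04], [0, 0, -0.03], [0, 0, 0], [0, 0, 0]], "turn": [[0, 0, 0], [0, 0, 0], [0, 0, 0], [0, 0, 0], [0, 0, 0], [0, 0, 0], [0, 0, 0]]}}

```text
clock: 26.42
tool_pos: [0.588, -0.3512, 0.2631]
eef_rot: [0.589, 0.808, -0.0, -0.001]
contact_force: [-0.4, -0.4, -0.1]
opening: 1.002
finger_force: 0.0
```

Run:
```python
from h import *
go(.4323,.3893,.2,69)
s,R=st();print(s['q'].round(2))
w=snap('top');P=cloud(w);m=np.zeros(P.shape[:2],bool);m[150:200,410:480]=1
m&=(P[...,2]>.143)&(P[...,2]<.17);print(P[m].mean(0),m.sum())
m=np.zeros(P.shape[:2],bool);m[150:230,400:480]=1;hsv=cv2.cvtColor(w['img'],cv2.COLOR_RGB2HSV)
sc=snap('scene');sw=snap('wrist')
cv2.imwrite('pics/c7.png',np.hstack([cv2.resize(cv2.cvtColor(i,cv2.COLOR_RGB2BGR),(390,400),interpolation=cv2.INTER_CUBIC) for i in(w['img'][140:240,380:480],sc['img'][110:260,110:330])]))
```

```text
t 26.43 p [ 0.588  -0.3512  0.2631] yawY 17.77 tiltz [-0.001  0.001 -1.   ] q7 0.83 F [-0.4 -0.4 -0.1] M [-0.05  0.03  0.05] op 1.002
shift [0.7526 0.0777 0.0639] rz -0.8942
t 26.43 p [ 0.588  -0.3512  0.2631] yawY 17.77 tiltz [-0.001  0.001 -1.   ] q7 0.83 F [-0.4 -0.4 -0.1] M [-0.05  0.03  0.05] op 1.002
[ 0.43  0.75  0.07  1.34 -0.06  1.05  0.83]
[ 0.58703237 -0.34990691  0.15360745] 204
```

View pics/c7.png

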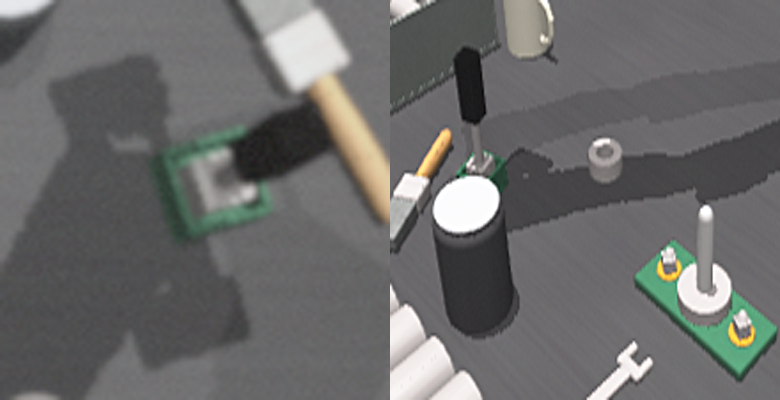

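The driver stands upright in the holder. I'll check the screws from the earlier viewpoint on the way to the rings.

Call:
{"api": "servo_tool", "payload": {"translation": [[0.0579, -0.002, -0.002], [0.0579, -0.002, -0.002], [0.0579, -0.002, -0.002], [0.0579, -0.002, -0.002], [0.0579, -0.002, -0.002], [0.0579, -0.002, -0.002], [0.0579, -0.002, -0.002]], "turn": [[0, 0, 0], [0, 0, 0], [0, 0, 0], [0, 0, 0], [0, 0, 0], [0, 0, 0], [0, 0, 0]]}}

```text
clock: 27.45
tool_pos: [0.4505, 0.0318, 0.2774]
eef_rot: [0.589, 0.808, -0.0, -0.0]
contact_force: [0.6, 1.4, 0.7]
opening: 0.997
finger_force: 0.0
```

Call:
{"api": "servo_tool", "payload": {"translation": [[0, 0, 0], [0, 0, 0], [0, 0, 0], [0, 0, 0], [0, 0, 0], [0, 0, 0], [0, 0, 0]], "turn": [[0, 0, -0.179], [0, 0, -0.179], [0, 0, -0.179], [0, 0, -0.179], [0, 0, -0.179], [0, 0, 0], [0, 0, 0]]}}

```text
clock: 28.32
tool_pos: [0.4513, 0.03, 0.2775]
eef_rot: [0.183, 0.983, -0.0, -0.0]
contact_force: [-0.0, -0.4, 0.6]
opening: 1.0
finger_force: 0.0
```

Run:
```python
from h import *
s=snap('wrist','w8');np.savez('w8.npz',**s)
g={n:tuple(proj(s,X).round().astype(int)) for n,X in {'a':(.505,-.038,.03),'b':(.508,.092,.03)}.items()};print(g)
heads(s,g,.029)
s,R=st();print(s['q'].round(2))
go(.4323,.3893,.12,69)
for o in rings(snap('top'))[:5]:print(o)
```

```text
{'a': (np.int64(244), np.int64(238)), 'b': (np.int64(348), np.int64(202))}
a centre 0.5052 -0.0382 size 19.1 20.5 yaw 54.2
b centre 0.508 0.0916 size 20.0 20.5 yaw 66.0
t 28.38 p [0.4514 0.03   0.2776] yawY 68.9 tiltz [-0.001 -0.    -1.   ] q7 0.92 F [-0.1  0.   0.4] M [ 0.05 -0.01 -0.02] op 0.999
[-0.05  0.41 -0.17  2.01  0.1   0.73  0.92]
t 28.38 p [0.4514 0.03   0.2776] yawY 68.9 tiltz [-0.001 -0.    -1.   ] q7 0.92 F [-0.1  0.   0.4] M [ 0.05 -0.01 -0.02] op 0.999
shift [0.147  0.3283 0.1576] rz -0.0017
(array([ 0.4333, -0.2397]), np.float64(51.2), np.float64(53.6), (388, 249))
(array([0.4265, 0.2704]), np.float64(43.3), np.float64(45.7), (170, 248))
(array([0.4322, 0.3893]), np.float64(59.1), np.float64(62.1), (120, 244))
(array([0.566 , 0.2516]), np.float64(35.3), np.float64(36.5), (181, 190))
(array([0.6235, 0.651 ]), np.float64(28.9), np.float64(96.6), (20, 163))
```

Both screws have turned about 108° (a 72°→54°, b 84°→66°, mod 90), so they are started. Next is the largest ring, 62.

Call:
{"api": "servo_tool", "payload": {"translation": [[0.0245, 0.0547, 0], [0.0245, 0.0547, 0], [0.0245, 0.0547, 0], [0.0245, 0.0547, 0], [0.0245, 0.0547, 0], [0.0245, 0.0547, 0]], "turn": [[0, 0, 0], [0, 0, 0], [0, 0, 0], [0, 0, 0], [0, 0, 0], [0, 0, 0]]}}

```text
clock: 29.18
tool_pos: [0.4313, 0.3911, 0.2778]
eef_rot: [0.182, 0.983, -0.0, 0.0]
contact_force: [0.7, 0.6, -0.3]
opening: 1.0
finger_force: 0.0
```

Call:
{"api": "servo_tool", "payload": {"translation": [[0, 0, 0], [0, 0, 0], [0, 0, 0], [0, 0, 0], [0, 0, 0], [0, 0, 0], [0, 0, 0], [0, 0, 0]], "turn": [[0, 0, 0.1713], [0, 0, 0.1713], [0, 0, 0.1713], [0, 0, 0.1713], [0, 0, 0.1713], [0, 0, 0.1713], [0, 0, 0], [0, 0, 0]]}}

```text
clock: 30.18
tool_pos: [0.4314, 0.3892, 0.2778]
eef_rot: [0.641, 0.768, -0.0, 0.0]
contact_force: [-0.4, 0.0, 0.6]
opening: 0.996
finger_force: 0.0
```

Run:
```python
from h import *
s=snap('wrist','w9');np.savez('w9.npz',**s)
for o in rings(s):print(o)
go(.4323,.3893,.010,10)
# spindle axis: shoulder ellipse at 28 mm in several wrist views + spindle tip
for f in('w1','w8'):
    w=dict(np.load(f+'.npz'));hsv=cv2.cvtColor(w['img'],cv2.COLOR_RGB2HSV);P=cloud(w)
    d=np.hypot(P[...,0]-.505,P[...,1]-.027)
    m=((hsv[...,1]<45)&(hsv[...,2]>120)&(d<.05)&(P[...,2]>.02)).astype(np.uint8)
    m2=((P[...,2]>.1055)&(P[...,2]<.116)&(d<.03)).astype(np.uint8)
    for mm,z in((m,.028),(m2,.108)):
        c=max(cv2.findContours(mm,cv2.RETR_EXTERNAL,cv2.CHAIN_APPROX_NONE)[0],key=cv2.contourArea)
        q=np.array([ray(w,u,v,z)[:2] for [[u,v]] in c]);(a,b),rr=cv2.minEnclosingCircle((q*1e3).astype(np.float32));h=cv2.convexHull((q*1e3).astype(np.float32));e=cv2.fitEllipse(h);print(f,z,'mec',round(a,1),round(b,1),round(rr,1),'ell',np.round(e[0],1),np.round(e[1],1))
```

```text
(array([0.5664, 0.2561]), np.float64(30.7), np.float64(34.4), (365, 294))
(array([0.4276, 0.2743]), np.float64(42.9), np.float64(44.6), (261, 263))
(array([0.6752, 0.3233]), np.float64(55.1), np.float64(101.5), (463, 261))
(array([0.6458, 0.4033]), np.float64(8.4), np.float64(57.2), (460, 195))
(array([0.4336, 0.3924]), np.float64(60.0), np.float64(60.2), (282, 172))
(array([0.6728, 0.5088]), np.float64(12.8), np.float64(238.2), (514, 108))
t 30.23 p [0.4315 0.3892 0.2778] yawY 10.27 tiltz [-0.  0. -1.] q7 -0.53 F [ 0.9  0.2 -0.1] M [-0.01  0.03  0.02] op 0.999
shift [-1.000e-04  8.000e-04  2.678e-01] rz 0.0048
w1 0.028 mec 508.6 25.6 39.9 ell [507.4  26.2] [69.6 78.8]
w1 0.108 mec 505.3 26.8 10.0 ell [505.1  27. ] [18.9 19.6]
w8 0.028 mec 508.4 24.8 39.8 ell [507.4  26.2] [69.8 78.7]
w8 0.108 mec 505.0 26.9 10.3 ell [505.3  26.8] [19.1 20.2]
```

Call:
{"api": "servo_tool", "payload": {"translation": [[0, 0, 0.04], [0, 0, 0.04], [0, 0, 0.04], [0, 0, 0.03], [0, 0, 0], [0, 0, 0], [0, 0, 0]], "turn": [[0, 0, 0], [0, 0, 0], [0, 0, 0], [0, 0, 0], [0, 0, 0], [0, 0, 0], [0, 0, 0]]}}

```text
clock: 31.1
tool_pos: [0.4325, 0.3899, 0.1294]
eef_rot: [0.642, 0.767, 0.002, 0.0]
contact_force: [-0.4, 0.2, -0.3]
opening: 0.998
finger_force: 0.0
```

```bash
cat >> h.py <<'E'
def bore(s,xy,rad,z=.022):
    """dark bore + bright rim at top face: enclosing circle of pixels whose depth is the top face"""
    P=cloud(s);d=np.hypot(P[...,0]-xy[0],P[...,1]-xy[1]);m=((abs(P[...,2]-z)<.0035)&(d<rad+.008)).astype(np.uint8)
    c=max(cv2.findContours(m,cv2.RETR_EXTERNAL,cv2.CHAIN_APPROX_NONE)[0],key=cv2.contourArea)
    q=(np.array([ray(s,u,v,z)[:2] for [[u,v]] in c])*1e3).astype(np.float32);e=cv2.fitEllipse(q);print('bore',np.round(e[0],1),np.round(e[1],1),'zmed',np.median(P[...,2][m>0]).round(4))
E
python3 - <<'E'
from h import *
s=snap('wrist','w10')
bore(s,(.4323,.39),.031); bore(dict(np.load('w9.npz')),(.4323,.391),.031);bore(snap('top'),(.4323,.39),.031)
w=dict(np.load('w1.npz'));bore(w,(.4265,.2705),.023);bore(w,(.566,.2515),.019);bore(w,(.4333,-.2395),.027)
st()
E
```

```text
bore [433.5 391.7] [60.2 60.4] zmed 0.0217
bore [433.7 391.7] [60.1 60.2] zmed 0.0217
bore [432.6 390.1] [59.3 59.8] zmed 0.0217
bore [427.1 270.2] [44.2 45.4] zmed 0.0217
bore [566.8 251.3] [36.4 37.8] zmed 0.0218
bore [ 433.7 -239.2] [52.  53.7] zmed 0.0215
t 31.2 p [0.4322 0.3897 0.129 ] yawY 10.17 tiltz [ 0.002  0.002 -1.   ] q7 -0.51 F [-0.1  0.3  0.7] M [-0.07  0.08  0.  ] op 0.997
```

View pics/w10.png

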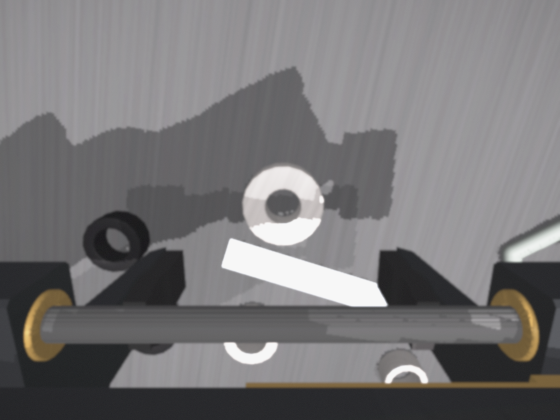

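Ring 62 is clear at (283,205) and the fingers straddle it. Going down to grip.

Call:
{"api": "servo_tool", "payload": {"translation": [[0.0011, 0.001, 0.03], [0, 0, 0.03], [0, 0, 0.03], [0, 0, 0.02], [0, 0, 0.009], [0, 0, 0], [0, 0, 0]], "turn": [[0, 0, 0], [0, 0, 0], [0, 0, 0], [0, 0, 0], [0, 0, 0], [0, 0, 0], [0, 0, 0]]}}

```text
clock: 32.08
tool_pos: [0.433, 0.3909, 0.0097]
eef_rot: [0.642, 0.767, 0.001, 0.0]
contact_force: [0.5, 0.3, 0.5]
opening: 1.003
finger_force: 0.0
```

Call:
{"api": "servo_tool", "payload": {"translation": [[0, 0, 0], [0, 0, 0], [0, 0, 0], [0, 0, 0], [0, 0, 0], [0, 0, 0], [0, 0, 0]], "turn": [[0, 0, 0], [0, 0, 0], [0, 0, 0], [0, 0, 0], [0, 0, 0], [0, 0, 0], [0, 0, 0]], "grip": 0.4, "grip_force": 30}}

```text
clock: 32.95
tool_pos: [0.4328, 0.3906, 0.0091]
eef_rot: [0.642, 0.767, 0.0, 0.0]
contact_force: [0.3, 1.0, 5.4]
opening: 0.701
finger_force: 30.0
```

Run:
```python
from h import *
st()
```

```text
t 32.95 p [0.4328 0.3906 0.0091] yawY 10.15 tiltz [ 0.001  0.001 -1.   ] q7 -0.49 F [0.3 1.  5.4] M [-0.11 -0.1   0.01] op 0.701
```

Call:
{"api": "servo_tool", "payload": {"translation": [[0, 0, -0.02], [0, 0, -0.045], [0, 0, -0.045], [0, 0, -0.04], [-0.03, 0.001, 0], [-0.055, 0.001, 0], [-0.055, 0.001, 0], [-0.055, 0.001, 0], [-0.055, 0.001, 0], [-0.05, 0.001, 0]], "turn": [[0, 0, 0], [0, 0, 0], [0, 0, 0], [0, 0, 0], [0, 0, 0], [0, 0, 0], [0, 0, 0], [0, 0, 0], [0, 0, 0], [0, 0, 0]]}}

```text
clock: 34.2
tool_pos: [0.4907, 0.094, 0.1594]
eef_rot: [0.642, 0.767, -0.0, -0.0]
contact_force: [0.7, 0.5, -1.8]
opening: 0.695
finger_force: 30.0
```

Call:
{"api": "servo_tool", "payload": {"translation": [[-0.05, 0.001, 0], [-0.021, 0, 0], [0, 0, 0], [0, 0, 0], [0, 0, 0]], "turn": [[0, 0, 0], [0, 0, 0], [0, 0, 0], [0, 0, 0], [0, 0, 0]]}}

```text
clock: 34.83
tool_pos: [0.5044, 0.0284, 0.1589]
eef_rot: [0.641, 0.768, 0.0, -0.0]
contact_force: [-0.8, 0.4, -1.9]
opening: 0.698
finger_force: 30.0
```

Run:
```python
from h import *
go(.5053,.0268,.050,10)
s=snap('wrist','w11')
bore(s,(.5053,.0268),.031,.172)
t=snap('top');P=cloud(t);m=(abs(P[...,2]-.172)<.02)&(np.hypot(P[...,0]-.505,P[...,1]-.027)<.05);print(m.sum())
for o in rings(t)[:6]:print(o)
```

```text
t 34.83 p [0.5044 0.0284 0.1589] yawY 10.33 tiltz [-0.     0.001 -1.   ] q7 0.04 F [-0.8  0.4 -1.9] M [-0.05  0.04  0.03] op 0.698
shift [-0.0019  0.0007  0.1089] rz 0.0057
bore [503.1  35.9] [43.7 68.4] zmed 0.1714
0
(array([ 0.4332, -0.2397]), np.float64(51.6), np.float64(53.1), (388, 250))
(array([0.4317, 0.2755]), np.float64(27.7), np.float64(39.8), (168, 245))
(array([0.5661, 0.2517]), np.float64(34.9), np.float64(36.4), (181, 190))
(array([0.6232, 0.6508]), np.float64(28.9), np.float64(99.7), (20, 163))
(array([0.6951, 0.3107]), np.float64(31.5), np.float64(102.4), (161, 137))
(array([ 0.6969, -0.3962]), np.float64(40.7), np.float64(129.9), (451, 142))
```

View pics/w11.png

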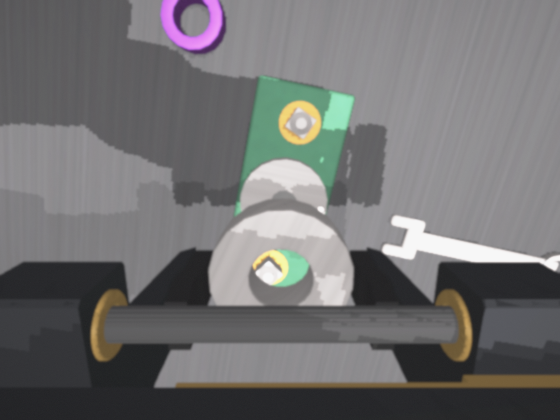

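Ring 62 is held over the spindle. I'll measure the ring centre in the hand with a circle fit to its visible rim.

```bash
cat >> h.py <<'E'
def inhand(s,z,rad,xy,vmax=262):
    from scipy.optimize import least_squares
    P=cloud(s);d=np.hypot(P[...,0]-xy[0],P[...,1]-xy[1]);m=((abs(P[...,2]-z)<.004)&(d<rad+.012)).astype(np.uint8);m[vmax+8:]=0
    c=max(cv2.findContours(m,cv2.RETR_EXTERNAL,cv2.CHAIN_APPROX_NONE)[0],key=cv2.contourArea)
    q=np.array([ray(s,u,v,z)[:2] for [[u,v]] in cv2.convexHull(c) if v<vmax])
    f=least_squares(lambda p:np.hypot(*(q-p[:2]).T)-p[2],[*xy,rad],loss='soft_l1',f_scale=1e-3);print('inhand',len(q),f.x.round(4),'zmed',np.median(P[...,2][m>0]).round(4))
E
python3 - <<'E'
from h import *
s=snap('wrist');inhand(s,.172,.031,(.5044,.0284));go(.5053,.0268,.05,10)
E
```

```text
inhand 13 [0.5081 0.0086 0.0514] zmed 0.1714
t 34.98 p [0.5045 0.0276 0.1588] yawY 10.26 tiltz [-0.  0. -1.] q7 0.04 F [ 0.4 -0.4 -2. ] M [-0.04 -0.04  0.01] op 0.697
shift [-0.001   0.0006  0.1088] rz 0.0045
```

Call:
{"api": "servo_tool", "payload": {"translation": [[-0.001, 0.0006, 0.012], [0, 0, 0.012], [0, 0, 0.01], [0, 0, 0], [0, 0, 0.004], [0, 0, 0.004], [0, 0, 0.004], [0, 0, 0.004], [0, 0, 0]], "turn": [[0, 0, 0], [0, 0, 0], [0, 0, 0], [0, 0, 0], [0, 0, 0], [0, 0, 0], [0, 0, 0], [0, 0, 0], [0, 0, 0]]}}

```text
clock: 36.1
tool_pos: [0.5053, 0.0256, 0.1085]
eef_rot: [0.642, 0.767, -0.0, -0.0]
contact_force: [0.6, 0.5, -1.6]
opening: 0.701
finger_force: 30.0
```

Run:
```python
from h import *
st()
```

```text
t 36.1 p [0.5053 0.0256 0.1085] yawY 10.16 tiltz [-0.001  0.    -1.   ] q7 0.04 F [ 0.6  0.5 -1.6] M [-0.08  0.08  0.01] op 0.701
```

Call:
{"api": "servo_tool", "payload": {"translation": [[0.0008, 0, 0.01], [0, 0, 0.014], [0, 0, 0.014], [0, 0, 0.012], [0, 0, 0.005], [0, 0, 0], [0, 0, 0]], "turn": [[0, 0, 0], [0, 0, 0], [0, 0, 0], [0, 0, 0], [0, 0, 0], [0, 0, 0], [0, 0, 0]]}}

```text
clock: 36.98
tool_pos: [0.5056, 0.0264, 0.0541]
eef_rot: [0.642, 0.767, 0.0, 0.0]
contact_force: [0.6, 0.9, -1.5]
opening: 0.699
finger_force: 30.0
```

Run:
```python
from h import *
st()
```

```text
t 36.98 p [0.5056 0.0264 0.0541] yawY 10.15 tiltz [ 0.001  0.    -1.   ] q7 0.04 F [ 0.6  0.9 -1.5] M [-0.1   0.04 -0.04] op 0.699
```

Call:
{"api": "servo_tool", "payload": {"translation": [[0, 0, 0.0025], [0, 0, 0], [0, 0, 0], [0, 0, 0]], "turn": [[0, 0, 0], [0, 0, 0], [0, 0, 0], [0, 0, 0]]}}

```text
clock: 37.48
tool_pos: [0.5054, 0.0264, 0.0514]
eef_rot: [0.642, 0.767, 0.0, 0.0]
contact_force: [-0.4, -0.7, -2.1]
opening: 0.694
finger_force: 30.0
```

Call:
{"api": "servo_tool", "payload": {"translation": [[0, 0, 0], [0, 0, 0], [0, 0, 0], [0, 0, 0], [0, 0, -0.03], [0, 0, -0.05], [0, 0, -0.05], [0, 0, -0.04], [0, 0, 0], [0, 0, 0]], "turn": [[0, 0, 0], [0, 0, 0], [0, 0, 0], [0, 0, 0], [0, 0, 0], [0, 0, 0], [0, 0, 0], [0, 0, 0], [0, 0, 0], [0, 0, 0]], "grip": 1.0}}

```text
clock: 38.72
tool_pos: [0.5046, 0.0263, 0.2207]
eef_rot: [0.642, 0.767, -0.0, -0.0]
contact_force: [-0.1, -0.0, -0.4]
opening: 1.0
finger_force: 0.0
```

Run:
```python
from h import *
go(.4334,-.2395,.13,10)
s=snap('wrist','w12');np.savez('w12.npz',**s);P=cloud(s);d=np.hypot(P[...,0]-.505,P[...,1]-.027)
m=(d<.04)&(P[...,2]>.03)&(P[...,2]<.07);print('ring z',m.sum(),np.percentile(P[m][:,2],[5,50,95]).round(4))
bore(s,(.505,.027),.031,.05)
for n in('a','b'):pass
for o in rings(snap('top'))[:5]:print(o)
```

```text
t 38.73 p [0.5046 0.0263 0.2207] yawY 10.16 tiltz [-0.001 -0.    -1.   ] q7 0.04 F [-0.1 -0.  -0.4] M [-0.09  0.15  0.05] op 1.0
shift [-0.2491 -0.1169  0.0908] rz 0.0028
ring z 2602 [0.042  0.0496 0.0512]
bore [504.9  27.4] [60.3 60.5] zmed 0.0497
(array([ 0.4333, -0.2397]), np.float64(51.1), np.float64(53.6), (388, 249))
(array([0.4264, 0.2705]), np.float64(43.3), np.float64(45.5), (170, 248))
(array([0.5661, 0.2516]), np.float64(35.0), np.float64(36.5), (181, 190))
(array([0.6232, 0.6508]), np.float64(28.9), np.float64(100.2), (20, 163))
(array([0.6819, 0.3019]), np.float64(56.8), np.float64(110.5), (164, 143))
```

Ring 62 is seated, top at 49.7 mm and level. Next is ring 54.

Call:
{"api": "servo_tool", "payload": {"translation": [[-0.0498, -0.0234, 0], [-0.0498, -0.0234, 0], [-0.0498, -0.0234, 0], [-0.0498, -0.0234, 0.02], [-0.0498, -0.0234, 0.02], [0, 0, 0], [0, 0, 0], [0, 0, 0]], "turn": [[0, 0, 0], [0, 0, 0], [0, 0, 0], [0, 0, 0], [0, 0, 0], [0, 0, 0], [0, 0, 0], [0, 0, 0]]}}

```text
clock: 39.83
tool_pos: [0.4348, -0.2375, 0.1812]
eef_rot: [0.641, 0.768, 0.0, -0.0]
contact_force: [0.1, -0.4, -0.4]
opening: 1.003
finger_force: 0.0
```

Run:
```python
from h import *
bore(snap('wrist'),(.4334,-.2395),.027)
go(.4335,-.2395,.010,10)
```

```text
bore [ 433.6 -239.9] [52.2 52.4] zmed 0.0216
t 39.88 p [ 0.4349 -0.2376  0.1814] yawY 10.34 tiltz [ 0.     0.001 -1.   ] q7 0.54 F [ 0.5  0.3 -0.1] M [-0.04  0.05 -0.02] op 0.999
shift [-0.0017 -0.0018  0.1714] rz 0.006
```

Call:
{"api": "servo_tool", "payload": {"translation": [[-0.0017, -0.0016, 0.04], [0, 0, 0.05], [0, 0, 0.045], [0, 0, 0.026], [0, 0, 0.01], [0, 0, 0], [0, 0, 0]], "turn": [[0, 0, 0], [0, 0, 0], [0, 0, 0], [0, 0, 0], [0, 0, 0], [0, 0, 0], [0, 0, 0]]}}

```text
clock: 40.75
tool_pos: [0.4336, -0.2414, 0.0114]
eef_rot: [0.642, 0.767, 0.0, 0.001]
contact_force: [1.0, 0.3, 0.2]
opening: 0.997
finger_force: 0.0
```

Call:
{"api": "servo_tool", "payload": {"translation": [[0, 0, 0], [0, 0, 0], [0, 0, 0], [0, 0, 0], [0, 0, 0], [0, 0, 0], [0, 0, 0], [0, 0, 0]], "turn": [[0, 0, 0], [0, 0, 0], [0, 0, 0], [0, 0, 0], [0, 0, 0], [0, 0, 0], [0, 0, 0], [0, 0, 0]], "grip": 0.3, "grip_force": 30}}

```text
clock: 41.75
tool_pos: [0.4331, -0.2413, 0.0104]
eef_rot: [0.642, 0.767, 0.0, 0.0]
contact_force: [0.8, 0.0, 4.4]
opening: 0.607
finger_force: 30.0
```

Call:
{"api": "servo_tool", "payload": {"translation": [[0, 0, -0.02], [0, 0, -0.045], [0, 0, -0.045], [0, 0, -0.04], [0, 0, 0], [0, 0, 0]], "turn": [[0, 0, 0], [0, 0, 0], [0, 0, 0], [0, 0, 0], [0, 0, 0], [0, 0, 0]]}}

```text
clock: 42.5
tool_pos: [0.4319, -0.2409, 0.1593]
eef_rot: [0.642, 0.767, -0.0, -0.001]
contact_force: [-0.8, 0.1, -1.7]
opening: 0.603
finger_force: 30.0
```

Run:
```python
from h import *
go(.5053,.0268,None,10)
```

```text
t 42.5 p [ 0.4319 -0.2409  0.1593] yawY 10.15 tiltz [-0.002  0.001 -1.   ] q7 0.53 F [-0.8  0.1 -1.7] M [-0.08  0.11 -0.01] op 0.603
shift [2.506e-01 1.195e-01 1.000e-04] rz 0.0027
```

Call:
{"api": "servo_tool", "payload": {"translation": [[0.03, 0.014, 0], [0.0498, 0.0239, 0], [0.0498, 0.0239, 0], [0.0498, 0.0239, 0], [0.0498, 0.0239, 0], [0.0198, 0.0099, 0], [0, 0, 0], [0, 0, 0], [0, 0, 0]], "turn": [[0, 0, 0], [0, 0, 0], [0, 0, 0], [0, 0, 0], [0, 0, 0], [0, 0, 0], [0, 0, 0], [0, 0, 0], [0, 0, 0]]}}

```text
clock: 43.62
tool_pos: [0.5058, 0.0227, 0.1599]
eef_rot: [0.643, 0.766, -0.001, -0.0]
contact_force: [-0.1, -0.5, -1.3]
opening: 0.605
finger_force: 30.0
```

Run:
```python
from h import *
go(.5053,.0252,.125,10)
```

```text
t 43.62 p [0.5058 0.0227 0.1599] yawY 9.97 tiltz [-0.001 -0.001 -1.   ] q7 0.09 F [-0.1 -0.5 -1.3] M [-0.04  0.02 -0.02] op 0.605
shift [0.0025 0.     0.0349] rz -0.0004
```

Call:
{"api": "servo_tool", "payload": {"translation": [[0.0022, 0, 0.012], [0, 0, 0.012], [0, 0, 0.01], [0, 0, 0], [0, 0, 0.004], [0, 0, 0.004], [0, 0, 0.004], [0, 0, 0.004], [0, 0, 0]], "turn": [[0, 0, 0], [0, 0, 0], [0, 0, 0], [0, 0, 0], [0, 0, 0], [0, 0, 0], [0, 0, 0], [0, 0, 0], [0, 0, 0]]}}

```text
clock: 44.75
tool_pos: [0.5059, 0.0271, 0.11]
eef_rot: [0.642, 0.767, -0.0, -0.0]
contact_force: [0.4, -0.0, -0.7]
opening: 0.609
finger_force: 30.0
```

Run:
```python
from h import *
st()
```

```text
t 44.75 p [0.5059 0.0271 0.11  ] yawY 10.16 tiltz [-0.001  0.    -1.   ] q7 0.09 F [ 0.4 -0.  -0.7] M [-0.03  0.08  0.04] op 0.609
```

Call:
{"api": "servo_tool", "payload": {"translation": [[-0.0015, 0, 0.008], [0, 0, 0.012], [0, 0, 0.012], [0, 0, 0.01], [0, 0, 0.0045], [0, 0, 0], [0, 0, 0]], "turn": [[0, 0, 0], [0, 0, 0], [0, 0, 0], [0, 0, 0], [0, 0, 0], [0, 0, 0], [0, 0, 0]]}}

```text
clock: 45.62
tool_pos: [0.5066, 0.0256, 0.064]
eef_rot: [0.642, 0.767, 0.0, 0.0]
contact_force: [0.5, 0.6, -0.8]
opening: 0.609
finger_force: 30.0
```

Run:
```python
from h import *
st()
```

```text
t 45.62 p [0.5066 0.0256 0.064 ] yawY 10.15 tiltz [ 0.001  0.    -1.   ] q7 0.09 F [ 0.5  0.6 -0.8] M [-0.02  0.01  0.06] op 0.609
```

Call:
{"api": "servo_tool", "payload": {"translation": [[0, -0.001, 0.002], [0, 0, 0], [0, 0, 0]], "turn": [[0, 0, 0], [0, 0, 0], [0, 0, 0]]}}

```text
clock: 46.0
tool_pos: [0.5054, 0.0254, 0.0619]
eef_rot: [0.642, 0.767, 0.0, 0.0]
contact_force: [0.4, 0.0, -1.3]
opening: 0.607
finger_force: 30.0
```

Call:
{"api": "servo_tool", "payload": {"translation": [[0, 0, 0], [0, 0, 0], [0, 0, 0], [0, 0, 0], [0, 0, -0.03], [0, 0, -0.05], [0, 0, -0.05], [0, 0, -0.03], [0, 0, 0], [0, 0, 0]], "turn": [[0, 0, 0], [0, 0, 0], [0, 0, 0], [0, 0, 0], [0, 0, 0], [0, 0, 0], [0, 0, 0], [0, 0, 0], [0, 0, 0], [0, 0, 0]], "grip": 1.0}}

```text
clock: 47.25
tool_pos: [0.5047, 0.0254, 0.221]
eef_rot: [0.642, 0.767, -0.001, -0.001]
contact_force: [0.3, -0.8, -0.4]
opening: 0.999
finger_force: 0.0
```

Run:
```python
from h import *
go(.4268,.2705,.18,10)
s=snap('wrist','w13')
bore(s,(.505,.027),.027,.072)
for o in rings(snap('top'))[:5]:print(o)
```

```text
t 47.25 p [0.5047 0.0254 0.221 ] yawY 10.16 tiltz [-0.002 -0.    -1.   ] q7 0.09 F [ 0.3 -0.8 -0.4] M [-0.03  0.08 -0.  ] op 0.999
shift [ 0.255  -0.0333  0.0411] rz 0.0029
bore [505.   26.6] [52.3 52.5] zmed 0.0717
(array([0.4275, 0.2725]), np.float64(38.0), np.float64(46.8), (169, 247))
(array([0.5659, 0.2515]), np.float64(35.4), np.float64(36.7), (181, 190))
(array([0.623 , 0.6508]), np.float64(28.8), np.float64(100.2), (20, 164))
(array([0.686 , 0.3045]), np.float64(47.8), np.float64(107.5), (163, 141))
(array([ 0.6968, -0.3963]), np.float64(40.4), np.float64(132.1), (451, 142))
```

Ring 54 is seated at 71.7 mm. Next is ring 46.

Call:
{"api": "servo_tool", "payload": {"translation": [[0.051, -0.0067, 0], [0.051, -0.0067, 0], [0.051, -0.0067, 0], [0.051, -0.0067, 0.02], [0.051, -0.0067, 0.02], [0, 0, 0], [0, 0, 0], [0, 0, 0], [0, 0, 0]], "turn": [[0, 0, 0], [0, 0, 0], [0, 0, 0], [0, 0, 0], [0, 0, 0], [0, 0, 0], [0, 0, 0], [0, 0, 0], [0, 0, 0]]}}

```text
clock: 48.48
tool_pos: [0.4282, 0.2692, 0.1821]
eef_rot: [0.643, 0.766, 0.0, 0.0]
contact_force: [-1.0, 0.3, 0.7]
opening: 0.999
finger_force: 0.0
```

Run:
```python
from h import *
bore(snap('wrist'),(.4268,.2705),.023);bore(snap('top'),(.4268,.2705),.023)
go(.4268,.2708,.010,10)
```

```text
bore [427.5 272.4] [44.3 44.6] zmed 0.0216
bore [426.5 271. ] [43.3 43.7] zmed 0.0218
t 48.58 p [0.428  0.2697 0.1821] yawY 10.06 tiltz [ 0.  0. -1.] q7 -0.37 F [ 0.4 -0.4 -0.1] M [-0.01  0.06 -0.02] op 1.0
shift [ 0.0013 -0.0011  0.1721] rz 0.001
```

Call:
{"api": "servo_tool", "payload": {"translation": [[0.0014, -0.0011, 0.02], [0, 0, 0.03], [0, 0, 0.05], [0, 0, 0.04], [0, 0, 0.022], [0, 0, 0.01], [0, 0, 0], [0, 0, 0]], "turn": [[0, 0, 0], [0, 0, 0], [0, 0, 0], [0, 0, 0], [0, 0, 0], [0, 0, 0], [0, 0, 0], [0, 0, 0]], "grip": 0.7}}

```text
clock: 49.58
tool_pos: [0.4267, 0.272, 0.0107]
eef_rot: [0.642, 0.767, 0.001, 0.0]
contact_force: [-0.3, -0.2, -0.2]
opening: 0.699
finger_force: 0.0
```

Call:
{"api": "servo_tool", "payload": {"translation": [[0, 0, 0], [0, 0, 0], [0, 0, 0], [0, 0, 0], [0, 0, 0], [0, 0, 0]], "turn": [[0, 0, 0], [0, 0, 0], [0, 0, 0], [0, 0, 0], [0, 0, 0], [0, 0, 0]], "grip": 0.3, "grip_force": 30}}

```text
clock: 50.32
tool_pos: [0.4267, 0.272, 0.0105]
eef_rot: [0.642, 0.767, 0.001, 0.0]
contact_force: [-0.3, -0.6, 6.3]
opening: 0.512
finger_force: 30.0
```

Call:
{"api": "servo_tool", "payload": {"translation": [[0, 0, -0.02], [0, 0, -0.045], [0, 0, -0.045], [0, 0, -0.04], [0, 0, 0], [0, 0, 0]], "turn": [[0, 0, 0], [0, 0, 0], [0, 0, 0], [0, 0, 0], [0, 0, 0], [0, 0, 0]]}}

```text
clock: 51.08
tool_pos: [0.4255, 0.2714, 0.1592]
eef_rot: [0.642, 0.767, -0.001, -0.0]
contact_force: [-0.9, 0.1, -1.9]
opening: 0.511
finger_force: 30.0
```

Run:
```python
from h import *
go(.5053,.0268,None,10)
```

```text
t 51.08 p [0.4255 0.2714 0.1592] yawY 10.17 tiltz [-0.001 -0.001 -1.   ] q7 -0.36 F [-0.9  0.1 -1.9] M [-0.04  0.07 -0.  ] op 0.511
shift [-2.548e-01  3.540e-02  1.000e-04] rz 0.0029
```

Call:
{"api": "servo_tool", "payload": {"translation": [[-0.03, 0.0042, 0], [-0.0508, 0.0071, 0], [-0.0508, 0.0071, 0], [-0.0508, 0.0071, 0], [-0.0508, 0.0071, 0], [-0.0208, 0.0028, 0], [0, 0, 0], [0, 0, 0], [0, 0, 0]], "turn": [[0, 0, 0], [0, 0, 0], [0, 0, 0], [0, 0, 0], [0, 0, 0], [0, 0, 0], [0, 0, 0], [0, 0, 0], [0, 0, 0]]}}

```text
clock: 52.2
tool_pos: [0.5052, 0.0297, 0.1594]
eef_rot: [0.641, 0.768, -0.0, -0.001]
contact_force: [0.1, -0.1, -0.7]
opening: 0.513
finger_force: 30.0
```

Run:
```python
from h import *
go(.5053,.0273,.125,10)
```

```text
t 52.2 p [0.5052 0.0297 0.1594] yawY 10.32 tiltz [-0.001  0.001 -1.   ] q7 0.04 F [ 0.1 -0.1 -0.7] M [-0.08  0.06 -0.01] op 0.513
shift [-0.0025 -0.0003  0.0344] rz 0.0056
```

Call:
{"api": "servo_tool", "payload": {"translation": [[-0.001, 0, 0.012], [0, 0, 0.012], [0, 0, 0.008], [0, 0, 0], [0, 0, 0]], "turn": [[0, 0, 0], [0, 0, 0], [0, 0, 0], [0, 0, 0], [0, 0, 0]]}}

```text
clock: 52.82
tool_pos: [0.506, 0.0269, 0.1278]
eef_rot: [0.642, 0.767, 0.0, 0.0]
contact_force: [0.6, -0.4, -0.3]
opening: 0.513
finger_force: 30.0
```

Run:
```python
from h import *
go(.5053,.0273,.125,10)
```

```text
t 52.83 p [0.506  0.0269 0.1278] yawY 10.15 tiltz [ 0.  0. -1.] q7 0.05 F [ 0.6 -0.4 -0.3] M [-0.07  0.07 -0.02] op 0.513
shift [ 0.0005 -0.0007  0.0028] rz 0.0026
```

Call:
{"api": "servo_tool", "payload": {"translation": [[0.0004, -0.0004, 0.005], [0, 0, 0.005], [0, 0, 0.005], [0, 0, 0.005], [0, 0, 0], [0, 0, 0.008], [0, 0, 0.008], [0, 0, 0.006], [0, 0, 0], [0, 0, 0]], "turn": [[0, 0, 0], [0, 0, 0], [0, 0, 0], [0, 0, 0], [0, 0, 0], [0, 0, 0], [0, 0, 0], [0, 0, 0], [0, 0, 0], [0, 0, 0]]}}

```text
clock: 54.08
tool_pos: [0.5056, 0.0273, 0.0858]
eef_rot: [0.642, 0.767, 0.0, 0.0]
contact_force: [0.3, 0.6, -0.5]
opening: 0.511
finger_force: 30.0
```

Run:
```python
from h import *
st()
```

```text
t 54.08 p [0.5056 0.0273 0.0858] yawY 10.16 tiltz [ 0.  0. -1.] q7 0.04 F [ 0.3  0.6 -0.5] M [-0.05  0.03  0.01] op 0.511
```

Lower 2 mm more, release, rise, and look for ring 38.

Call:
{"api": "servo_tool", "payload": {"translation": [[0, 0, 0.002], [0, 0, 0], [0, 0, 0]], "turn": [[0, 0, 0], [0, 0, 0], [0, 0, 0]]}}

```text
clock: 54.45
tool_pos: [0.5056, 0.0272, 0.0839]
eef_rot: [0.642, 0.767, 0.0, 0.0]
contact_force: [0.0, 0.6, -0.8]
opening: 0.511
finger_force: 30.0
```

Call:
{"api": "servo_tool", "payload": {"translation": [[0, 0, 0], [0, 0, 0], [0, 0, 0], [0, 0, 0], [0, 0, -0.03], [0, 0, -0.05], [0, 0, -0.05], [0, 0, -0.02], [0, 0, 0], [0, 0, 0]], "turn": [[0, 0, 0], [0, 0, 0], [0, 0, 0], [0, 0, 0], [0, 0, 0], [0, 0, 0], [0, 0, 0], [0, 0, 0], [0, 0, 0], [0, 0, 0]], "grip": 1.0}}

```text
clock: 55.7
tool_pos: [0.5047, 0.0272, 0.2328]
eef_rot: [0.642, 0.767, -0.001, -0.001]
contact_force: [0.5, -1.4, -0.3]
opening: 0.997
finger_force: 0.0
```

Run:
```python
from h import *
s=snap('wrist','w14')
bore(s,(.505,.027),.023,.094)
for o in rings(snap('top'))[:5]:print(o)
go(.5663,.2514,.18,10)
```

```text
bore [505.1  27.6] [44.4 44.5] zmed 0.0936
(array([0.5661, 0.2515]), np.float64(34.7), np.float64(37.1), (182, 190))
(array([0.6229, 0.6508]), np.float64(28.8), np.float64(99.7), (20, 164))
(array([0.6839, 0.3035]), np.float64(52.8), np.float64(110.9), (163, 142))
(array([ 0.697 , -0.3962]), np.float64(40.5), np.float64(131.1), (451, 142))
t 55.8 p [0.5046 0.0271 0.2325] yawY 10.16 tiltz [-0.003 -0.    -1.   ] q7 0.05 F [-0.  -0.8 -0.3] M [-0.08  0.09 -0.01] op 1.002
shift [0.2099 0.1004 0.0523] rz 0.0027
```

Call:
{"api": "servo_tool", "payload": {"translation": [[0.0425, 0.0201, 0], [0.0425, 0.0201, 0], [0.0425, 0.0201, 0.01], [0.0425, 0.0201, 0.02], [0.0415, 0.0201, 0.02], [0, 0, 0], [0, 0, 0], [0, 0, 0], [0, 0, 0]], "turn": [[0, 0, 0], [0, 0, 0], [0, 0, 0], [0, 0, 0], [0, 0, 0], [0, 0, 0], [0, 0, 0], [0, 0, 0], [0, 0, 0]], "grip": 0.6}}

```text
clock: 56.92
tool_pos: [0.5675, 0.2517, 0.1844]
eef_rot: [0.643, 0.766, 0.0, 0.0]
contact_force: [-0.1, 0.2, 0.3]
opening: 0.6
finger_force: 0.0
```

Run:
```python
from h import *
bore(snap('wrist'),(.5663,.2515),.019);bore(snap('top'),(.5663,.2515),.019)
go(.5664,.2518,.010,10)
```

```text
bore [567.9 253.2] [36.4 36.7] zmed 0.0215
bore [566.4 252.1] [35.1 36. ] zmed 0.022
t 57.02 p [0.5673 0.2524 0.1843] yawY 10.09 tiltz [ 0.001  0.    -1.   ] q7 -0.27 F [-1.   0.3 -0.2] M [-0.05  0.03  0.02] op 0.602
shift [-0.0004 -0.0011  0.1743] rz 0.0015
```

Call:
{"api": "servo_tool", "payload": {"translation": [[0, -0.0005, 0.03], [0, 0, 0.05], [0, 0, 0.05], [0, 0, 0.034], [0, 0, 0.01], [0, 0, 0], [0, 0, 0]], "turn": [[0, 0, 0], [0, 0, 0], [0, 0, 0], [0, 0, 0], [0, 0, 0], [0, 0, 0], [0, 0, 0]]}}

```text
clock: 57.9
tool_pos: [0.5679, 0.2535, 0.0115]
eef_rot: [0.642, 0.767, 0.001, 0.001]
contact_force: [0.7, 0.1, -0.2]
opening: 0.602
finger_force: 0.0
```

Call:
{"api": "servo_tool", "payload": {"translation": [[0, 0, 0], [0, 0, 0], [0, 0, 0], [0, 0, 0], [0, 0, 0], [0, 0, 0]], "turn": [[0, 0, 0], [0, 0, 0], [0, 0, 0], [0, 0, 0], [0, 0, 0], [0, 0, 0]], "grip": 0.2, "grip_force": 30}}

```text
clock: 58.65
tool_pos: [0.5673, 0.2534, 0.0108]
eef_rot: [0.642, 0.767, 0.001, 0.0]
contact_force: [0.7, -1.0, 5.8]
opening: 0.411
finger_force: 30.0
```

Call:
{"api": "servo_tool", "payload": {"translation": [[0, 0, -0.02], [0, 0, -0.045], [0, 0, -0.045], [0, 0, -0.05], [0, 0, 0], [0, 0, 0]], "turn": [[0, 0, 0], [0, 0, 0], [0, 0, 0], [0, 0, 0], [0, 0, 0], [0, 0, 0]]}}

```text
clock: 59.4
tool_pos: [0.5661, 0.2528, 0.1701]
eef_rot: [0.642, 0.767, -0.0, -0.0]
contact_force: [0.2, -0.7, -1.0]
opening: 0.408
finger_force: 30.0
```

Run:
```python
from h import *
go(.5053,.0268,None,10)
```

```text
t 59.4 p [0.5661 0.2528 0.1701] yawY 10.16 tiltz [-0. -0. -1.] q7 -0.27 F [ 0.2 -0.7 -1. ] M [-0.06  0.08  0.01] op 0.408
shift [-0.2118 -0.0997  0.    ] rz 0.0028
```

Call:
{"api": "servo_tool", "payload": {"translation": [[-0.03, -0.014, 0], [-0.0525, -0.0248, 0], [-0.0525, -0.0248, 0], [-0.0525, -0.0248, 0], [-0.0235, -0.0113, 0], [0, 0, 0], [0, 0, 0], [0, 0, 0], [0, 0, 0], [0, 0, 0]], "turn": [[0, 0, 0], [0, 0, 0], [0, 0, 0], [0, 0, 0], [0, 0, 0], [0, 0, 0], [0, 0, 0], [0, 0, 0], [0, 0, 0], [0, 0, 0]]}}

```text
clock: 60.65
tool_pos: [0.5058, 0.0284, 0.1698]
eef_rot: [0.641, 0.767, 0.0, -0.0]
contact_force: [0.7, -0.4, -0.6]
opening: 0.412
finger_force: 30.0
```

Run:
```python
from h import *
go(.5053,.0277,.128,10)
s=snap('wrist','w15');P=cloud(s);p=r.get_state()['tool_pos']
d=np.hypot(P[...,0]-p[0],P[...,1]-p[1]);m=(d<.03)&(P[...,2]>.15)&(P[...,2]<.2);m[300:]=0
zs=P[m][:,2];print(m.sum(),np.percentile(zs,[5,50,95]).round(4))
```

```text
t 60.65 p [0.5058 0.0284 0.1698] yawY 10.22 tiltz [ 0.  0. -1.] q7 0.02 F [ 0.7 -0.4 -0.6] M [-0.1   0.04  0.02] op 0.412
shift [-0.0006 -0.0006  0.0418] rz 0.0038
6318 [0.1631 0.18   0.1963]
```

View pics/w15.png

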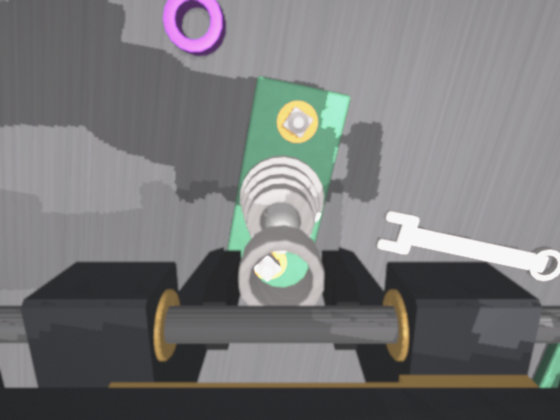

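Ring 38 is held level at (282,270), above the three stacked rings. Lowering it.

Call:
{"api": "servo_tool", "payload": {"translation": [[-0.0004, -0.0003, 0.012], [0, 0, 0.015], [0, 0, 0.012], [0, 0, 0], [0, 0, 0], [0, 0, 0]], "turn": [[0, 0, 0], [0, 0, 0], [0, 0, 0], [0, 0, 0], [0, 0, 0], [0, 0, 0]]}}

```text
clock: 61.45
tool_pos: [0.5058, 0.0274, 0.1312]
eef_rot: [0.642, 0.767, 0.0, 0.0]
contact_force: [-0.0, 0.2, -0.3]
opening: 0.41
finger_force: 30.0
```

Run:
```python
from h import *
go(.5053,.0277,.1065,10)
```

```text
t 61.45 p [0.5058 0.0274 0.1312] yawY 10.15 tiltz [ 0.001  0.    -1.   ] q7 0.02 F [-0.   0.2 -0.3] M [-0.06  0.06  0.01] op 0.41
shift [ 0.0004 -0.0005  0.0247] rz 0.0027
```

Call:
{"api": "servo_tool", "payload": {"translation": [[0.0003, -0.0003, 0.004], [0, 0, 0.004], [0, 0, 0.004], [0, 0, 0.004], [0, 0, 0.004], [0, 0, 0.003], [0, 0, 0], [0, 0, 0]], "turn": [[0, 0, 0], [0, 0, 0], [0, 0, 0], [0, 0, 0], [0, 0, 0], [0, 0, 0], [0, 0, 0], [0, 0, 0]]}}

```text
clock: 62.45
tool_pos: [0.5052, 0.0276, 0.1079]
eef_rot: [0.642, 0.767, 0.0, 0.0]
contact_force: [0.0, 0.7, -0.6]
opening: 0.408
finger_force: 30.0
```

Run:
```python
from h import *
st()
```

```text
t 62.45 p [0.5052 0.0276 0.1079] yawY 10.15 tiltz [ 0.  0. -1.] q7 0.02 F [ 0.   0.7 -0.6] M [-0.05  0.01 -0.  ] op 0.408
```

Bottom is at about 97 mm, 3 mm above the stack. Lower 2 mm, release, rise.

Call:
{"api": "servo_tool", "payload": {"translation": [[0, 0, 0.002], [0, 0, 0], [0, 0, 0]], "turn": [[0, 0, 0], [0, 0, 0], [0, 0, 0]]}}

```text
clock: 62.82
tool_pos: [0.5051, 0.0276, 0.1058]
eef_rot: [0.642, 0.767, 0.0, -0.0]
contact_force: [0.5, -0.9, -0.3]
opening: 0.41
finger_force: 30.0
```

Call:
{"api": "servo_tool", "payload": {"translation": [[0, 0, 0], [0, 0, 0], [0, 0, 0], [0, 0, 0], [0, 0, -0.03], [0, 0, -0.05], [0, 0, -0.05], [0, 0, 0], [0, 0, 0]], "turn": [[0, 0, 0], [0, 0, 0], [0, 0, 0], [0, 0, 0], [0, 0, 0], [0, 0, 0], [0, 0, 0], [0, 0, 0], [0, 0, 0]], "grip": 1.0}}

```text
clock: 63.95
tool_pos: [0.5046, 0.0275, 0.2354]
eef_rot: [0.642, 0.767, -0.0, -0.0]
contact_force: [-0.5, -0.0, 0.0]
opening: 1.003
finger_force: 0.0
```

Run:
```python
from h import *
s=snap('wrist','w16');np.savez('w16.npz',**s)
for rr,z in((.019,.116),):bore(s,(.505,.027),rr,z)
P=cloud(s);d=np.hypot(P[...,0]-.5052,P[...,1]-.027)
for lo,hi in((.014,.0185),(.0195,.0225),(.0235,.0265),(.0275,.0305)):
    m=(d>lo)&(d<hi)&(P[...,2]>.02);print(lo,np.percentile(P[m][:,2],[10,50,90]).round(4))
t=snap('top')
for o in rings(t):print(o)
P=cloud(t);m=np.zeros(P.shape[:2],bool);m[150:200,410:480]=1
m&=(P[...,2]>.143)&(P[...,2]<.17);print('driver top',P[m].mean(0).round(4),m.sum())
# tin/spanner against the first picture
a=cv2.imread('pics/top0.png').astype(int);b=cv2.cvtColor(t['img'],cv2.COLOR_RGB2BGR).astype(int)
for n,(u,v,w,h) in {'spanner':(270,105,30,75),'tin':(355,105,50,55),'mic':(115,120,75,52),'holder':(415,160,55,45)}.items():print(n,np.abs(a-b)[v:v+h,u:u+w].mean().round(1))
st()
```

```text
bore [504.9  27.2] [36.5 36.7] zmed 0.1155
0.014 [0.1085 0.1157 0.3255]
0.0195 [0.0931 0.3162 0.3262]
0.0235 [0.3155 0.3337 0.338 ]
0.0275 [0.3128 0.3173 0.3376]
(array([0.6231, 0.6508]), np.float64(28.9), np.float64(100.0), (20, 163))
(array([0.6967, 0.3142]), np.float64(23.0), np.float64(110.1), (159, 137))
(array([ 0.6964, -0.3965]), np.float64(40.3), np.float64(131.4), (451, 142))
driver top [ 0.5868 -0.3499  0.1537] 201
spanner 44.3
tin 2.5
mic 2.4
holder 4.9
t 64.05 p [0.5041 0.0275 0.2345] yawY 10.16 tiltz [-0.003 -0.    -1.   ] q7 0.03 F [ 0.1 -0.  -0.3] M [-0.05  0.09  0.  ] op 1.001
```

All four rings are stacked with the top at 115.5 mm, no steel ring is left on the bench, and the driver is in its holder. The high spanner value is the arm blocking the top view; the wrist picture shows the spanner lying behind the stand. Handing in.

```bash
python3 -c "
from plant import r
print(r.finish_job())"
```

```text
the job is handed in; nothing more can be done
None
```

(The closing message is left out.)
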